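# Hook the dropped clamp nut out from under the wire riser

### The job

The mill's clamp nut has rolled under the red wire riser. Take the yellow-handled pull hook off its rack, draw the nut out with it until the nut lies wholly clear of the riser (do not reach for it with the fingers while any of it is still underneath), hang the hook back upright in the fork of its rack, and set the nut down flat in the aluminium parts pan without dropping it. Leave the vials and cartons where they stand.

Things in the scene. Friction and masses are not known exactly. Their poses are not given: they have to be found in the camera images.
- riser: Fixed red wire shelf, 240 mm deep (x), 360 wide (y), 6 mm wide bars every 42 mm, 118 to 128 mm above the table, on blue 16 mm legs at its four corners; front open between the legs. Origin: on the table under the middle of its open front edge, which faces the middle of the table, to the robot's right; x points inwards, under the shelf; z up.
- nut_center (a point): Centre of the steel clamp nut, a knurled disc 36 mm in diameter and 16 mm thick, about 90 g, lying flat on the table 35 to 55 mm in from the riser's front edge and within 35 mm of its middle; z is its axis.
- hook_grip (a point): Centre of the pull hook's yellow handle: 75 mm tall (z), 24 wide along x, 18 along y (grip across y). Hook frame: z up along the handle, x the way the foot reaches. It hangs upright in the rack at the start and weighs about 150 g. A 32 mm square, 6 mm thick collar is under the handle, its underside 46 mm below this point.
- hook_tip (a point): Middle of the lower edge of the hook's blade: 24 mm along x and 228 mm below hook_grip in the hook's frame. Blade 28 mm tall, 54 wide (y), 3 thick, its ends bent towards the handle side to keep a part in. It is bent back so that it stands upright when the handle is leaned 40 degrees back, foot forward.
- hook_collar (a point): Centre of the underside of the hook's collar, which rests on the fork; 46 mm below hook_grip. From here an 8 mm round shank goes straight down 70 mm, then 100 mm more bent 25 degrees towards +x, to the top of the blade. Leaned 40 degrees back, shank and foot pass low under the riser.
- rack_hang (a point): Fixed dark steel hook rack: middle of its fork's slot, level with the fork's top face, 205 mm above the table. Slot 14 mm wide (y), open at its -x end 37 mm away (towards the middle of the table); a 22 mm square post carries it at x = +54 mm. The hook's foot points to the rack's +y. To take the hook off, lift it a little and draw it out to -x; to hang it, the reverse.
- pan: Fixed round aluminium pan, 132 mm across and 16 mm high, inner floor 4 mm above the table, inner diameter 126 mm. Origin: centre of its underside, on the table.
- hook: The whole pull hook; its origin is the same point as hook_collar.
- nut: The whole clamp nut; origin at the centre of its underside.
- vial0: Red-capped clear vial under the riser near its -y end, 26 mm wide, 55 mm tall; origin at the centre of its underside. To be left alone.
- vial1: Red-capped clear vial deeper under the riser, 26 mm wide, 55 mm tall; origin at the centre of its underside. To be left alone.
- vial2: Red-capped clear vial under the riser near its +y end, 26 mm wide, 55 mm tall; origin at the centre of its underside. To be left alone.
- carton0: Small cardboard carton on top of the riser at its -y end, 60 x 100 x 45 mm; origin at the centre of its underside. To be left alone.
- carton1: Small cardboard carton on top of the riser at its +y end, 60 x 100 x 45 mm; origin at the centre of its underside. To be left alone.
There are look-alikes about, which are no part of the job. Of the things that look like the pan, the smallest one is meant.

How it is judged:
By the outcome, as a careful person would: the job done as asked, in the order asked, and still so for the second after the job is handed in, with the robot touching nothing.
It also fails if it takes over 72 s, if anything falls off the work surface, if the arm or the gripper's body presses on something with over 40 N, if the wrist force passes 120 N, or if a joint passes its speed limit or range.

### The arm

A 6-joint arm with a two-finger parallel gripper is mounted at the origin on the work surface. World frame = base frame: x ahead of the robot, y to its left, z up, the work surface at z = 0. Lengths are in m, angles in rad, forces in N, time in s.
With the tool pointing down it reaches from about 0.25 to 0.725 m from the base axis. Payload 4 kg.
Tool frame: the origin (TCP) lies on the centre line of the jaws, within the pads' length; the fingertips stand 17 mm ahead of it and the grasp point (between the pads) lies 2 mm behind it; z points along the fingers, y is the line along which they close (so a half turn about z gives the same grasp; the last joint's range is limited). The gripper opens to 85 mm and grips with 20 to 120 N. Pads are 22 mm wide; open, the fingers measure 114 mm over their backs; the gripper's body (76 mm by 85 mm) begins 54 mm behind the grasp point. The pads swing forward as they close: fully open they stand 13 mm farther back than shut.
Start: joints at [1.284, 0.241, 0.005, 1.335, 0, 1.571], TCP at [0.141, 0.48, 0.226] pointing down, gripper open.
Joint ranges: [-2.72, 2.72], [-1.05, 1.87], [-1.09, 1.28], [-1.99, 2.15], [-1.42, 1.44], [-3.14, 3.14]. Speed limits (rad/s): [2.79, 2.79, 3.14, 3.14, 3.14, 3.14].

### API

Orientations are given as a unit quaternion [x, y, z, w].
In Python, from workcell import bot, camera, get_calibration gives the robot as it stands.
- The arm moves only by the tool apply_moves, never from a script. Its argument "steps" is a list of rows, each a list of 3 entries, a list of its own where there are three numbers: the shift along the tool's x, y, z as a fraction of full scale, then the turn, a rotation vector about the tool's x, y, z as a fraction of full scale, then the opening, from 0 (shut) to 1 (fully open). A call has exactly 8 rows; each row shifts and turns the commanded pose from where the row before left it, along the tool's axes as they then stand; what a row does not reach is not made up. Full scale, the value 1, is 20 cm for a shift and pi rad for a turn. A row lasts 1/12 s, in which the tool goes at most 41.7 mm and 7.16 degrees, less where a joint would pass 70% of its speed; a pose out of reach is approached as far as the arm can. A call with a number of a shift or a turn outside -1 to 1 is refused whole. A call with a gripper value outside its range is refused whole. The fingers move at their own pace and stop on an object; the grip force is fixed at half the most. Time passes only in rows, so rows that do not move let the fingers close, or fill a call up. It gives the time, the measured TCP pose, the force, the opening and the grip force at its end, in the units of the state.
- bot.get_obs(): the state, without advancing time (a new reading comes with each control period).
- camera(name): name is "side" or "top" or "wrist"; returns (picture, depth): 400x640x3 uint8, red, green, blue; 400x640 float32, m along the optical axis (not along the pixel's ray), 0 where there is no reading.
- get_calibration(name): a dict with "fov_y" (degrees; the focal length in pixels is half the picture's height over the tangent of half this angle, whatever the lens; pixels are square), "cx", "cy" (the principal point, pixels), "rvec" (rotation vector, rad) and "tvec" (3), from world to camera coordinates, as OpenCV has them. Camera axes: x right, y down, z forward; pixel columns grow to the right and rows downward; lengths in m; the calibration is good to about 2 mm. A picture is of the moment at which its call begins: read the wrist's pose just before it. get_calibration takes no time and is no camera call; for the wrist camera it gives the pose at the moment of the call.
- bot.job_done(): hands the job in; it is judged then, once.
The state is a dict: "clock": time; "joint_pos": joint angles; "joint_vel": joint speeds; "tau": joint torques, N m; "eef_pos": TCP position; "tool_rot": TCP orientation; "ft_force": force on the tool from outside, world axes, zero at the start; "ft_torque": the same for the moment, N m; "grip_width": finger opening in m; "grasp_force": force on a finger pad.
Only numpy, scipy, OpenCV 4.12 (cv2) and the standard library are available. Lean on these libraries where they do the work, as an engineer would, in place of code of your own. Each camera call takes 0.05 s, during which the arm holds its last target. There are 200 camera calls.

## Working session

There is one attempt and no reset: what is moved stays moved. The work goes in short steps, Python scripts to look and compute and a tool call to move; the robot and the scene stay as the last step left them, time stands still between calls to the robot, and variables do not carry over. Pictures are saved under pics/ and viewed, at most 10 in all, crops included, and the job is handed in when it is done.

Besides the shell and the picture viewer there is one more tool, called after "Call:" as name(argument=value, ...) on one line, values as JSON. apply_moves: Moves the arm, as the interface text tells. Its arguments: {"type":"object","properties":{"steps":{"type":"array"}},"required":["steps"]}

```bash
ls; mkdir -p pics; cat > h.py <<'E'
import numpy as np, cv2
from workcell import bot, camera, get_calibration
from scipy.spatial.transform import Rotation as R
def cal(n):
    c=get_calibration(n); f=200/np.tan(np.radians(c['fov_y'])/2)
    M=R.from_rotvec(np.ravel(c['rvec'])).as_matrix(); t=np.ravel(c['tvec'])
    return f,c['cx'],c['cy'],M,t
def pts(depth,C):
    f,cx,cy,M,t=C; v,u=np.mgrid[0:depth.shape[0],0:depth.shape[1]]
    P=np.stack([(u-cx)/f*depth,(v-cy)/f*depth,depth],-1)
    return (P-t)@M   # world
def ray(u,v,z,C):
    f,cx,cy,M,t=C; d=M.T@np.array([(u-cx)/f,(v-cy)/f,1]); o=-M.T@t
    return o+d*(z-o[2])/d[2]
def snap(n,save=None):
    C=cal(n); im,d=camera(n)
    if save: cv2.imwrite('pics/'+save,im[...,::-1])
    return im,d,C
E
python3 - <<'E'
from h import *
for n in ['side','top','wrist']:
    im,d,C=snap(n,n+'0.png'); np.savez('/tmp/'+n,im=im,d=d,C=np.array(C,dtype=object))
    print(n,C[0],C[1],C[2],-C[3].T@C[4],C[3].round(2).tolist(), get_calibration(n).keys())
print(bot.get_obs())
E
```

```text
pics
side 461.98831904221475 325.9956490119344 194.89486029631067 [-0.1067593  -0.69597488  0.87174392] [[0.77, -0.64, 0.02], [-0.37, -0.48, -0.79], [0.52, 0.6, -0.61]] dict_keys(['fov_y', 'cx', 'cy', 'rvec', 'tvec'])
top 383.2638384655036 312.9233682688175 204.95269532516133 [ 3.26810407e-01 -1.41080622e-04  1.10820590e+00] [[0.03, -1.0, 0.01], [-0.98, -0.03, -0.17], [0.17, -0.01, -0.99]] dict_keys(['fov_y', 'cx', 'cy', 'rvec', 'tvec'])
wrist 328.06491906942875 320.0380951806764 201.2603424167836 [0.07065367 0.50008778 0.37248222] [[0.28, 0.96, -0.0], [0.92, -0.27, 0.29], [0.28, -0.08, -0.96]] dict_keys(['fov_y', 'cx', 'cy', 'rvec', 'tvec'])
{'clock': 0.15, 'joint_pos': array([1.28399972e+00, 2.41244541e-01, 4.01468135e-03, 1.33518942e+00,
       1.45622220e-05, 1.57080018e+00]), 'joint_vel': array([ 0.00027944, -0.00179066,  0.00483129,  0.00012741, -0.00135275,
       -0.00014476]), 'tau': array([ 1.04245555e-03, -3.72634649e+01,  2.52638590e+01,  1.23548275e-02,
        5.10286179e-05,  3.76715832e-06]), 'eef_pos': array([0.14129668, 0.47910552, 0.22500791]), 'tool_rot': array([ 1.42909222e-01,  9.89735467e-01, -8.02104946e-04, -1.23170456e-04]), 'ft_force': array([ 0.47460245, -0.75305795, -0.04396956]), 'ft_torque': array([-0.00327433,  0.02665281, -0.01640864]), 'grasp_force': 0.0, 'grip_width': 0.08550399950083538}
```

View pics/side0.png

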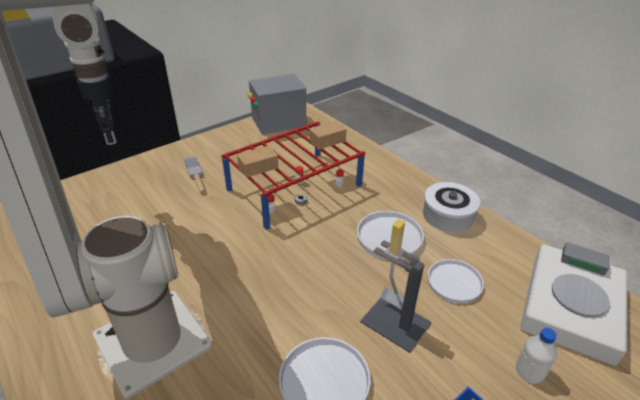

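View pics/top0.png

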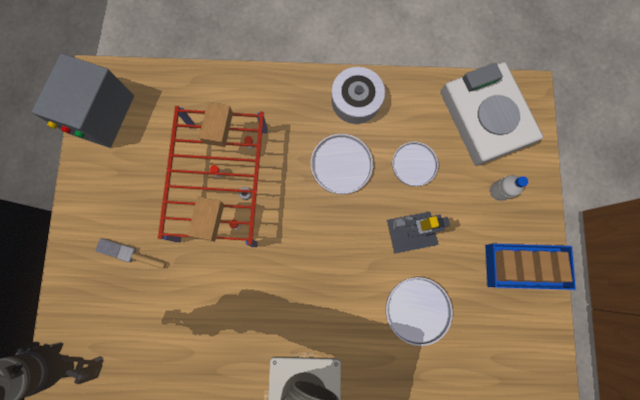

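```bash
python3 - <<'E'
from h import *
D={n:np.load(f'/tmp/{n}.npz',allow_pickle=True) for n in ['side','top']}
def rect(P): 
    r=cv2.minAreaRect(P[:,:2].astype(np.float32)*1000); return np.round(cv2.boxPoints(r)).tolist()
for n in D:
    im=D[n]['im']; d=D[n]['d'].astype(float); C=D[n]['C']; W=pts(d,C); W[d==0]=9
    hsv=cv2.cvtColor(im,cv2.COLOR_RGB2HSV); h,s,v=[hsv[...,i].astype(int) for i in range(3)]
    tab=(abs(W[...,2])<0.01); print(n,'table z',np.median(W[...,2][tab]))
    red=((h<6)|(h>174))&(s>150)&(v>60)
    m=red&(abs(W[...,2]-.123)<.012)&(abs(W[...,0]-.5)<.3)
    print('riser red',rect(W[m]),np.percentile(W[m][:,2],[5,50,95]))
    # red caps
    m=red&(W[...,2]>.03)&(W[...,2]<.09)&(W[...,0]<.8)
    k,l,st,ce=cv2.connectedComponentsWithStats(m.astype(np.uint8))
    for i in range(1,k):
        if st[i,4]>8: print(' cap',ce[i].round(),st[i,4],W[l==i].mean(0).round(3))
    bl=(h>105)&(h<130)&(s>120)&(W[...,2]>.0)&(W[...,2]<.13)&(W[...,1]>0)
    k,l,st,ce=cv2.connectedComponentsWithStats(bl.astype(np.uint8))
    for i in range(1,k):
        if st[i,4]>8: print(' leg',ce[i].round(),st[i,4],np.median(W[l==i],0).round(3))
    ye=(h>20)&(h<33)&(s>150)&(v>90)&(W[...,2]>.18)&(W[...,2]<.4)
    k,l,st,ce=cv2.connectedComponentsWithStats(ye.astype(np.uint8))
    for i in range(1,k):
        if st[i,4]>8: print(' yellow',ce[i].round(),st[i,4],W[l==i].mean(0).round(3),W[l==i].min(0).round(3),W[l==i].max(0).round(3)); yc=W[l==i].mean(0)
    near=(np.hypot(W[...,0]-yc[0],W[...,1]-yc[1])<.13)
    for a,b in [(.003,.02),(.02,.06),(.06,.1),(.1,.14),(.14,.18),(.18,.195),(.195,.209),(.21,.222),(.225,.25),(.25,.28),(.28,.3)]:
        m=near&(W[...,2]>a)&(W[...,2]<b)
        if m.sum()>5: print('  z',a,b,m.sum(),W[m].mean(0).round(3),rect(W[m]))
    nb=(s<60)&(W[...,2]<.03)&(W[...,2]>.004)&(W[...,1]>.05)&(W[...,1]<.3)&(W[...,0]>.3)&(W[...,0]<.6)
    k,l,st,ce=cv2.connectedComponentsWithStats(nb.astype(np.uint8))
    for i in range(1,k):
        if st[i,4]>5: print(' nut?',ce[i].round(),st[i],W[l==i].mean(0).round(3),W[l==i].max(0).round(3))
im=D['top']['im'];C=D['top']['C']
g=cv2.cvtColor(im,cv2.COLOR_RGB2HSV)
m=((g[...,1]<70)&(g[...,2]>110)).astype(np.uint8)
for c in cv2.findContours(m,cv2.RETR_EXTERNAL,cv2.CHAIN_APPROX_NONE)[0]:
    if len(c)>80:
        e=cv2.fitEllipse(c); 
        if 380<e[0][0]<450 and 130<e[0][1]<200:print('pan',e,ray(*e[0],.014,C))
a=cv2.resize(im[160:280,215:275],None,fx=5,fy=5,interpolation=cv2.INTER_CUBIC)
b=cv2.resize(D['side']['im'][170:260,240:330],None,fx=5,fy=5,interpolation=cv2.INTER_CUBIC)
c=cv2.resize(im[200:260,380:460],None,fx=5,fy=5)
o=np.zeros((600,800,3),np.uint8);o[:600,:300]=a;o[:300,300:700]=c;o2=b[:300,:];o[300:600,300:750]=o2
cv2.imwrite('pics/crop1.png',o[...,::-1])
E
```

```text
side table z 0.0016718598859350006
riser red [[393.0, 144.0], [752.0, 133.0], [769.0, 665.0], [409.0, 676.0]] [0.12174998 0.12795328 0.13164508]
 cap [300. 168.] 28 [0.607 0.27  0.056]
 cap [340. 172.] 39 [0.693 0.179 0.053]
 cap [271. 198.] 38 [0.454 0.205 0.053]
 leg [317. 152.] 22 [0.749 0.359 0.015]
 leg [360. 171.] 128 [0.74  0.138 0.059]
 leg [227. 174.] 133 [0.406 0.369 0.065]
 leg [265. 212.] 166 [0.399 0.15  0.062]
 yellow [16. 18.] 59 [0.106 1.121 0.396] [0.074 1.109 0.392] [0.138 1.128 0.4  ]
  z 0.003 0.02 232 [0.137 1.077 0.012] [[51.0, 1068.0], [228.0, 1061.0], [229.0, 1086.0], [52.0, 1093.0]]
  z 0.02 0.06 530 [0.137 1.077 0.041] [[53.0, 1088.0], [53.0, 1063.0], [230.0, 1065.0], [230.0, 1091.0]]
  z 0.06 0.1 542 [0.137 1.077 0.08 ] [[53.0, 1065.0], [227.0, 1063.0], [228.0, 1088.0], [53.0, 1089.0]]
  z 0.1 0.14 524 [0.133 1.077 0.12 ] [[56.0, 1069.0], [214.0, 1065.0], [214.0, 1088.0], [57.0, 1092.0]]
  z 0.14 0.18 537 [0.132 1.077 0.16 ] [[57.0, 1090.0], [57.0, 1066.0], [212.0, 1067.0], [212.0, 1091.0]]
  z 0.18 0.195 242 [0.136 1.08  0.187] [[59.0, 1071.0], [215.0, 107
[... 2103 characters left out ...]
32.0, -273.0], [451.0, -258.0], [445.0, -250.0]]
  z 0.28 0.3 94 [ 0.442 -0.267  0.286] [[429.0, -262.0], [434.0, -280.0], [457.0, -273.0], [451.0, -255.0]]
 nut? [217. 176.] [215 175   5   2   7] [0.594 0.276 0.015] [0.596 0.282 0.027]
 nut? [245. 188.] [241 187   8   3  15] [0.561 0.192 0.017] [0.563 0.202 0.021]
 nut? [244. 195.] [239 192  12   7  56] [0.538 0.192 0.015] [0.547 0.207 0.022]
 nut? [237. 228.] [235 225   5   5  11] [0.443 0.206 0.018] [0.451 0.213 0.03 ]
 nut? [254. 245.] [251 242   6   5  10] [0.396 0.154 0.019] [0.404 0.164 0.025]
pan ((414.9049377441406, 163.5268096923828), (43.891502380371094, 46.31160354614258), 110.99919128417969) [ 0.65116805 -0.30630302  0.014     ]
```

View pics/crop1.png

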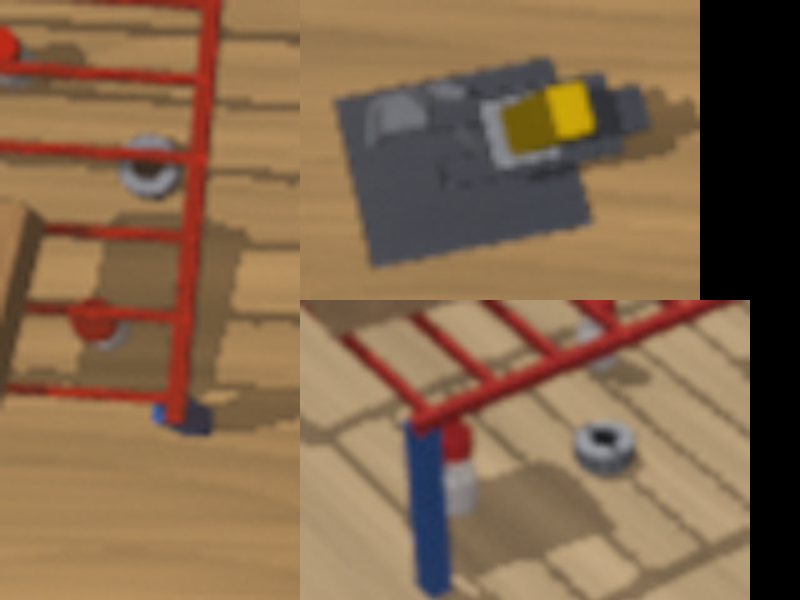

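```bash
cat >> h.py <<'E'
def Rdown(yaw_deg,lean=0):
    """tool with tool y = -hook y ; hook x at azimuth yaw, leaned back by lean deg. hook frame -> tool: x_t=x_h, y_t=-y_h, z_t=-z_h"""
    H=R.from_euler('z',yaw_deg,degrees=True)*R.from_euler('y',-lean,degrees=True)
    return H*R.from_euler('x',180,degrees=True)
def plan(way,grip,p=None,q=None):
    """way: list of (pos,R,nrows)"""
    o=bot.get_obs()
    p=np.array(o['eef_pos']) if p is None else np.array(p); q=R.from_quat(o['tool_rot']) if q is None else q
    rows=[]
    for P,Q,n in way:
        P=np.array(P)
        for i in range(n):
            k=n-i; dp=q.inv().apply(P-p)/k; w=(q.inv()*Q).as_rotvec()/k
            a=np.round(dp/.2,3); b=np.round(w/np.pi,3)
            assert np.linalg.norm(a)<.208 and np.linalg.norm(b)<.0395,(np.linalg.norm(a),np.linalg.norm(b))
            p=p+q.apply(a*.2); q=q*R.from_rotvec(b*np.pi); rows.append([a.tolist(),b.tolist(),grip])
    while len(rows)%8: rows.append([[0,0,0],[0,0,0],grip])
    for i,r in enumerate(rows): print(str(r).replace(' ','').replace('-0.0,','0,').replace('-0.0]','0]').replace('0.0,','0,').replace('0.0]','0]'), '' if i%8<7 else '\n')
    return p,q
def st():
    o=bot.get_obs(); T=R.from_quat(o['tool_rot'])
    print('t',o['clock'],'p',o['eef_pos'].round(4),'R',T.as_matrix().round(3).tolist(),'F',o['ft_force'].round(1),'w',round(o['grip_width'],4),'gf',o['grasp_force'],'j',o['joint_pos'].round(2)); return o
E
python3 - <<'E'
from h import *
Cs=np.load('/tmp/side.npz',allow_pickle=True)['C'];Ct=np.load('/tmp/top.npz',allow_pickle=True)['C']
print('nut side',ray(300.5,198.7,.009,Cs),'top',ray(244.7,193.3,.014,Ct))
Q=Rdown(13.5)
plan([([.141,.479,.38],R.from_quat(bot.get_obs()['tool_rot']),6),([.443,-.267,.38],Q,26)],1)
E
```

```text
nut side [0.55117538 0.19302763 0.009     ] top [0.54468881 0.19121695 0.014     ]
[[0,0,-0.129],[0,0,0],1] 
[[0,0,-0.129],[0,0,0],1] 
[[0,-0.001,-0.129],[0,0,0],1] 
[[0,0,-0.129],[0,0,0],1] 
[[0.001,-0.001,-0.129],[0,0,0],1] 
[[0,0,-0.13],[0,0,0],1] 
[[-0.096,-0.121,0],[0,0,0.032],1] 
[[-0.108,-0.111,0],[0,0,0.032],1] 

[[-0.119,-0.1,0],[0,0,0.032],1] 
[[-0.128,-0.087,0],[0,0,0.032],1] 
[[-0.136,-0.074,0],[0,0,0.032],1] 
[[-0.143,-0.06,0],[0,0,0.032],1] 
[[-0.148,-0.045,0],[0,0,0.032],1] 
[[-0.152,-0.03,0],[0,0,0.032],1] 
[[-0.154,-0.015,0],[0,0,0.032],1] 
[[-0.155,0.001,0],[0,0,0.032],1] 

[[-0.154,0.016,0],[0,0,0.032],1] 
[[-0.151,0.032,0],[0,0,0.032],1] 
[[-0.147,0.047,0],[0,0,0.032],1] 
[[-0.142,0.061,0],[0,0,0.032],1] 
[[-0.135,0.075,0],[0,0,0.032],1] 
[[-0.127,0.089,0],[0,0,0.032],1] 
[[-0.117,0.101,0.001],[0,0,0.032],1] 
[[-0.107,0.112,0],[0,0,0.032],1] 

[[-0.095,0.122,0.001],[0,0,0.032],1] 
[[-0.082,0.131,0],[0,0,0.032],1] 
[[-0.069,0.139,0.001],[0,0,0.032],1] 
[[-0.054,0.145,0],[0,0,0.032],1] 
[[-0.04,0.15,0.001],[0,0,0.032],1] 
[[-0.024,0.153,0],[0,0,0.033],1] 
[[-0.009,0.154,0.001],[0,0,0.032],1] 
[[0.007,0.155,0],[0,0,0.033],1]
```

Call:
apply_moves(steps=[[[0, 0, -0.13], [0, 0, 0], 1], [[0, 0, -0.13], [0, 0, 0], 1], [[0, 0, -0.13], [0, 0, 0], 1], [[0, 0, -0.13], [0, 0, 0], 1], [[0, 0, -0.13], [0, 0, 0], 1], [[0, 0, -0.13], [0, 0, 0], 1], [[-0.096, -0.121, 0], [0, 0, 0.032], 1], [[-0.108, -0.111, 0], [0, 0, 0.032], 1]])

```text
clock: 0.82
eef_pos: [0.1649, 0.4235, 0.3826]
tool_rot: [0.243, 0.97, 0.001, 0.0]
ft_force: [1.2, 0.2, -0.9]
grip_width: 0.0853
grasp_force: 0.0
```

Call:
apply_moves(steps=[[[-0.119, -0.1, 0], [0, 0, 0.032], 1], [[-0.128, -0.087, 0], [0, 0, 0.032], 1], [[-0.136, -0.074, 0], [0, 0, 0.032], 1], [[-0.143, -0.06, 0], [0, 0, 0.032], 1], [[-0.148, -0.045, 0], [0, 0, 0.032], 1], [[-0.152, -0.03, 0], [0, 0, 0.032], 1], [[-0.154, -0.015, 0], [0, 0, 0.032], 1], [[-0.155, 0, 0], [0, 0, 0.032], 1]])

```text
clock: 1.48
eef_pos: [0.2574, 0.1909, 0.3816]
tool_rot: [0.604, 0.797, -0.0, 0.0]
ft_force: [0.7, 0.4, 1.4]
grip_width: 0.0856
grasp_force: 0.0
```

Call:
apply_moves(steps=[[[-0.154, 0.016, 0], [0, 0, 0.032], 1], [[-0.151, 0.032, 0], [0, 0, 0.032], 1], [[-0.147, 0.047, 0], [0, 0, 0.032], 1], [[-0.142, 0.061, 0], [0, 0, 0.032], 1], [[-0.135, 0.075, 0], [0, 0, 0.032], 1], [[-0.127, 0.089, 0], [0, 0, 0.032], 1], [[-0.117, 0.101, 0], [0, 0, 0.032], 1], [[-0.107, 0.112, 0], [0, 0, 0.032], 1]])

```text
clock: 2.15
eef_pos: [0.3504, -0.0385, 0.3816]
tool_rot: [0.868, 0.497, 0.0, -0.0]
ft_force: [0.6, 0.5, -0.5]
grip_width: 0.0854
grasp_force: 0.0
```

Call:
apply_moves(steps=[[[-0.095, 0.122, 0], [0, 0, 0.032], 1], [[-0.082, 0.131, 0], [0, 0, 0.032], 1], [[-0.069, 0.139, 0], [0, 0, 0.032], 1], [[-0.054, 0.145, 0], [0, 0, 0.032], 1], [[-0.04, 0.15, 0], [0, 0, 0.032], 1], [[-0.024, 0.153, 0], [0, 0, 0.033], 1], [[-0.009, 0.154, 0], [0, 0, 0.032], 1], [[0.007, 0.155, 0], [0, 0, 0.033], 1]])

```text
clock: 2.82
eef_pos: [0.4434, -0.2681, 0.3813]
tool_rot: [0.993, 0.114, -0.0, -0.0]
ft_force: [-0.4, 0.6, 1.5]
grip_width: 0.0855
grasp_force: 0.0
```

```bash
python3 - <<'E'
from h import *
st()
im,d,C=snap('wrist','w1.png'); im2,d2,C2=snap('side','s1.png')
for im,d,C in [(im,d.astype(float),C),(im2,d2.astype(float),C2)]:
    W=pts(d,C); hsv=cv2.cvtColor(im,cv2.COLOR_RGB2HSV); h,s,v=[hsv[...,i].astype(int) for i in range(3)]
    m=(h>20)&(h<33)&(s>150)&(W[...,2]>.2)&(W[...,2]<.33)&(d>0)&(abs(W[...,0]-.44)<.08)&(abs(W[...,1]+.267)<.08)
    P=W[m]; print(m.sum(),P.mean(0),P.min(0),P.max(0))
    T=P[P[:,2]>P[:,2].max()-.006]; r=cv2.minAreaRect((T[:,:2]*1000).astype(np.float32)); print('top',r)
    m=(abs(W[...,0]-.44)<.12)&(abs(W[...,1]+.28)<.12)&(d>0)&(abs(W[...,2]-.203)<.006)
    r=cv2.minAreaRect((W[m][:,:2]*1000).astype(np.float32)); print('fork',m.sum(),r)
E
```

```text
t 2.8167 p [ 0.4434 -0.2681  0.3813] R [[0.974, 0.227, -0.001], [0.227, -0.974, 0.0], [-0.0, -0.001, -1.0]] F [-0.4  0.6  1.5] w 0.0855 gf 0.0 j [-0.54  0.28  0.45  1.75  0.    2.37]
722 [ 0.44827037 -0.27164967  0.27471916] [ 0.43287742 -0.28116748  0.21639484] [ 0.45661698 -0.26411329  0.2872073 ]
top ((444.453125, -272.0854187011719), (23.188087463378906, 14.015496253967285), 13.893877029418945)
fork 2148 ((446.1726989746094, -283.386962890625), (40.399967193603516, 102.62186431884766), 12.651247024536133)
1 [ 0.43116796 -0.27281237  0.28647134] [ 0.43116796 -0.27281237  0.28647134] [ 0.43116796 -0.27281237  0.28647134]
top ((431.16796875, -272.8123779296875), (0.0, 0.0), 0.0)
fork 539 ((446.1136169433594, -282.4383850097656), (44.88536834716797, 102.93887329101562), 12.482889175415039)
```

View pics/w1.png

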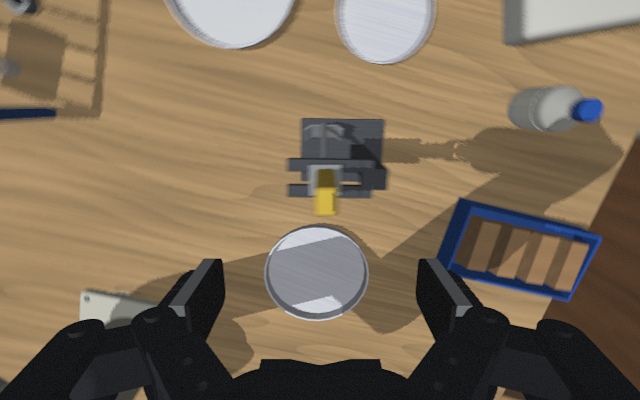

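Call:
apply_moves(steps=[[[0, 0.007, 0.09], [0, 0, 0], 1], [[0, 0, 0.1], [0, 0, 0], 1], [[0, 0, 0.1], [0, 0, 0], 1], [[0, 0, 0.1], [0, 0, 0], 1], [[0, 0, 0.1], [0, 0, 0], 1], [[0, 0, 0.08], [0, 0, 0], 1], [[0, 0, 0.05], [0, 0, 0], 1], [[0, 0, 0.03], [0, 0, 0], 1]])

```text
clock: 3.58
eef_pos: [0.4427, -0.267, 0.2503]
tool_rot: [0.993, 0.118, -0.001, -0.001]
ft_force: [0.3, 0.0, -0.3]
grip_width: 0.0855
grasp_force: 0.0
```

Call:
apply_moves(steps=[[[0, 0, 0], [0, 0, 0], 0], [[0, 0, 0], [0, 0, 0], 0], [[0, 0, 0], [0, 0, 0], 0], [[0, 0, 0], [0, 0, 0], 0], [[0, 0, 0], [0, 0, 0], 0], [[0, 0, 0], [0, 0, 0], 0], [[0, 0, 0], [0, 0, 0], 0], [[0, 0, 0], [0, 0, 0], 0]])

```text
clock: 4.25
eef_pos: [0.4441, -0.2686, 0.2526]
tool_rot: [0.993, 0.117, 0.001, 0.001]
ft_force: [0.1, -1.9, 3.9]
grip_width: 0.0171
grasp_force: 61.5
```

Call:
apply_moves(steps=[[[0, 0, -0.025], [0, 0, 0], 0], [[0, 0, -0.025], [0, 0, 0], 0], [[0, 0, -0.025], [0, 0, 0], 0], [[0, -0.06, 0], [0, 0, 0], 0], [[0, -0.1, 0], [0, 0, 0], 0], [[0, -0.12, 0], [0, 0, 0], 0], [[0, -0.12, 0], [0, 0, 0], 0], [[0, -0.1, -0.1], [0, 0, 0], 0]])

```text
clock: 4.92
eef_pos: [0.417, -0.1677, 0.2831]
tool_rot: [0.993, 0.117, -0.004, -0.003]
ft_force: [0.6, 0.6, -1.4]
grip_width: 0.0167
grasp_force: 60.8
```

```bash
python3 - <<'E'
from h import *
st()
I=np.array([np.cos(np.radians(88)),np.sin(np.radians(88)),0])
nut=np.array([.548,.192,0]); Q=Rdown(88,40)
tip=nut-I*.112; tip[2]=.10
g=tip-.165*I+np.array([0,0,.1593]); print(g)
o=bot.get_obs();p0=o['eef_pos']+[0,0,.08]
plan([(p0,R.from_quat(o['tool_rot']),3),(g,Q,13)],0)
E
```

```text
t 4.9167 p [ 0.417  -0.1677  0.2831] R [[0.972, 0.233, -0.008], [0.233, -0.973, 0.004], [-0.007, -0.006, -1.0]] F [ 0.6  0.6 -1.4] w 0.0167 gf 60.842978954315186 j [-0.38  0.13  0.02  1.47  0.    2.52]
[ 0.53833284 -0.08483126  0.2593    ]
[[-0.001,-0.001,-0.133],[0,0,0],0] 
[[-0.001,-0.001,-0.133],[0,0,0],0] 
[[-0.001,0,-0.134],[0,0,0],0] 
[[0.053,-0.02,0.04],[0.011,0.015,-0.031],0] 
[[0.053,-0.013,0.043],[0.011,0.015,-0.031],0] 
[[0.052,-0.007,0.045],[0.011,0.015,-0.03],0] 
[[0.05,0,0.048],[0.011,0.015,-0.031],0] 
[[0.047,0.006,0.05],[0.011,0.014,-0.03],0] 

[[0.044,0.012,0.052],[0.011,0.015,-0.031],0] 
[[0.04,0.018,0.053],[0.011,0.014,-0.03],0] 
[[0.036,0.024,0.054],[0.011,0.014,-0.031],0] 
[[0.031,0.029,0.055],[0.011,0.015,-0.03],0] 
[[0.025,0.033,0.055],[0.011,0.014,-0.031],0] 
[[0.019,0.037,0.055],[0.011,0.015,-0.03],0] 
[[0.013,0.041,0.055],[0.01,0.014,-0.031],0] 
[[0.007,0.043,0.054],[0.011,0.015,-0.03],0]
```

Call:
apply_moves(steps=[[[0, 0, -0.133], [0, 0, 0], 0], [[0, 0, -0.133], [0, 0, 0], 0], [[0, 0, -0.134], [0, 0, 0], 0], [[0.053, -0.02, 0.04], [0.011, 0.015, -0.031], 0], [[0.053, -0.013, 0.043], [0.011, 0.015, -0.031], 0], [[0.052, -0.007, 0.045], [0.011, 0.015, -0.03], 0], [[0.05, 0, 0.048], [0.011, 0.015, -0.031], 0], [[0.047, 0.006, 0.05], [0.011, 0.014, -0.03], 0]])

```text
clock: 5.58
eef_pos: [0.4671, -0.1377, 0.3273]
tool_rot: [0.925, 0.351, 0.105, -0.099]
ft_force: [0.1, 0.2, -1.4]
grip_width: 0.0169
grasp_force: 60.8
```

Call:
apply_moves(steps=[[[0.044, 0.012, 0.052], [0.011, 0.015, -0.031], 0], [[0.04, 0.018, 0.053], [0.011, 0.014, -0.03], 0], [[0.036, 0.024, 0.054], [0.011, 0.014, -0.031], 0], [[0.031, 0.029, 0.055], [0.011, 0.015, -0.03], 0], [[0.025, 0.033, 0.055], [0.011, 0.014, -0.031], 0], [[0.019, 0.037, 0.055], [0.011, 0.015, -0.03], 0], [[0.013, 0.041, 0.055], [0.01, 0.014, -0.031], 0], [[0.007, 0.043, 0.054], [0.011, 0.015, -0.03], 0]])

```text
clock: 6.25
eef_pos: [0.5424, -0.0875, 0.2634]
tool_rot: [0.674, 0.655, 0.248, -0.235]
ft_force: [-0.4, -0.2, -2.4]
grip_width: 0.0169
grasp_force: 60.9
```

```bash
python3 - <<'E'
from h import *
o=st(); T=R.from_quat(o['tool_rot'])
print('tip pred',o['eef_pos']+T.apply([.024,0,.228]), 'lean/yaw', (T*R.from_euler('x',180,degrees=True)).as_euler('ZYX',degrees=True))
ims,d,C=snap('side'); imw,dw,Cw=snap('wrist'); imt,dt,Ct=snap('top')
tp=o['eef_pos']+T.apply([.024,0,.228])
def pr(P,C):
    f,cx,cy,M,t=C; c=M@P+t; return int(c[0]/c[2]*f+cx),int(c[1]/c[2]*f+cy)
a=pr(tp,C); b=pr(tp,Ct); print(a,b,pr(tp,Cw))
c1=ims[100:300,200:400].copy(); c2=imt[120:320,200:400]
out=np.hstack([cv2.resize(c1,(400,400),interpolation=2),cv2.resize(c2,(400,400),interpolation=2)])
cv2.imwrite('pics/s2.png',out[...,::-1]); cv2.imwrite('pics/w2.png',imw[...,::-1])
np.savez('/tmp/s2',im=ims,d=d,dt=dt,imt=imt)
E
```

```text
t 6.25 p [ 0.5424 -0.0875  0.2634] R [[0.018, 0.999, 0.027], [0.767, -0.031, 0.641], [0.642, 0.009, -0.767]] F [-0.4 -0.2 -2.4] w 0.0169 gf 60.86074948310852 j [-0.49  0.54  0.35  1.73  0.62  1.  ]
tip pred [0.54892227 0.07710818 0.10394506] lean/yaw [ 88.66528422 -39.9121686   -0.67218349]
(324, 192) (281, 186) (320, 146)
```

View pics/s2.png

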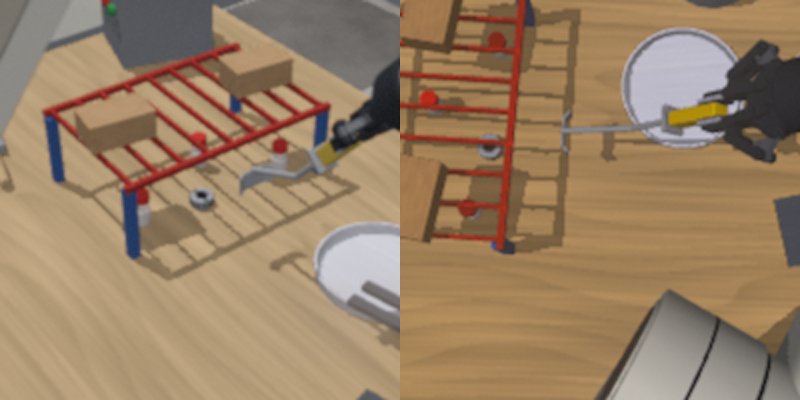

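View pics/w2.png

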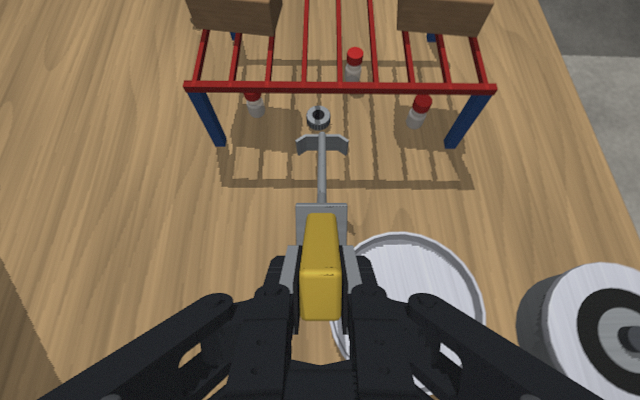

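```bash
python3 - <<'E'
from h import *
o=st(); T=R.from_quat(o['tool_rot']); C=cal('wrist')
im=cv2.imread('pics/w2.png')[...,::-1]
hsv=cv2.cvtColor(np.ascontiguousarray(im),cv2.COLOR_RGB2HSV)
m=(hsv[...,1]<70).astype(np.uint8); m[:,:295]=0;m[:,345:]=0;m[:100]=0;m[134:]=0
k,l,s,c=cv2.connectedComponentsWithStats(m)
for i in range(1,k):
    if s[i,4]>20: x,y,w,h,a=s[i]; print(s[i],c[i],ray(x+w/2-.5,y+h/2-.5,.008,C))
I=np.array([np.cos(np.radians(88)),np.sin(np.radians(88)),0]); Q=Rdown(88,40)
tp=lambda t:np.array(t)+-.165*I+np.array([0,0,.1593])
p,q=plan([(tp([.546,.079,.032]),Q,8),(tp([.551,.225,.032]),Q,8),(tp([.551,.225,.005]),Q,8)],0)
E
```

```text
t 6.4 p [ 0.5421 -0.0876  0.2607] R [[0.027, 0.999, 0.023], [0.767, -0.036, 0.641], [0.641, 0.001, -0.767]] F [-0.4 -0.2 -0.8] w 0.0173 gf 60.802152156829834 j [-0.49  0.55  0.35  1.72  0.61  1.  ]
[306 105  25  26 500] [317.854 117.426] [0.54969299 0.18882295 0.008     ]
[[-0.027,-0.001,0.034],[0,0,0],0] 
[[-0.027,-0.001,0.034],[0,0,0],0] 
[[-0.027,-0.001,0.034],[0,0,0],0] 
[[-0.027,-0.001,0.034],[0,0,0],0] 
[[-0.027,-0.001,0.034],[0,0,0],0] 
[[-0.027,-0.002,0.034],[0,0,0],0] 
[[-0.027,-0.001,0.034],[0,0,0],0] 
[[-0.028,-0.002,0.033],[0,0.001,0],0] 

[[0.07,0,0.059],[0,0,0],0] 
[[0.07,0,0.059],[0,0,0],0] 
[[0.07,0,0.059],[0,0,0],0] 
[[0.07,0,0.059],[0,0,0],0] 
[[0.07,0,0.059],[0,0,0],0] 
[[0.07,0,0.059],[0,0,0],0] 
[[0.07,0,0.058],[0,0,0],0] 
[[0.069,-0.001,0.059],[0,0,0],0] 

[[-0.011,0,0.013],[0,0,0],0] 
[[-0.011,0,0.013],[0,0,0],0] 
[[-0.011,0,0.013],[0,0,0],0] 
[[-0.011,0,0.013],[0,0,0],0] 
[[-0.011,0,0.013],[0,0,0],0] 
[[-0.011,0,0.013],[0,0,0],0] 
[[-0.01,0,0.013],[0,0,0],0] 
[[-0.011,0,0.012],[0,0,0],0]
```

Call:
apply_moves(steps=[[[-0.027, 0, 0.034], [0, 0, 0], 0], [[-0.027, 0, 0.034], [0, 0, 0], 0], [[-0.027, 0, 0.034], [0, 0, 0], 0], [[-0.027, 0, 0.034], [0, 0, 0], 0], [[-0.027, 0, 0.034], [0, 0, 0], 0], [[-0.027, 0, 0.034], [0, 0, 0], 0], [[-0.027, 0, 0.034], [0, 0, 0], 0], [[-0.027, 0, 0.034], [0, 0, 0], 0]])

```text
clock: 7.07
eef_pos: [0.5429, -0.0866, 0.1932]
tool_rot: [0.676, 0.654, 0.247, -0.234]
ft_force: [0.9, -1.0, -0.6]
grip_width: 0.0167
grasp_force: 61.0
```

Call:
apply_moves(steps=[[[0.07, 0, 0.059], [0, 0, 0], 0], [[0.07, 0, 0.059], [0, 0, 0], 0], [[0.07, 0, 0.059], [0, 0, 0], 0], [[0.07, 0, 0.059], [0, 0, 0], 0], [[0.07, 0, 0.059], [0, 0, 0], 0], [[0.07, 0, 0.059], [0, 0, 0], 0], [[0.07, 0, 0.059], [0, 0, 0], 0], [[0.07, 0, 0.059], [0, 0, 0], 0]])

```text
clock: 7.73
eef_pos: [0.548, 0.0607, 0.1927]
tool_rot: [0.676, 0.654, 0.247, -0.234]
ft_force: [0.1, 0.3, -1.7]
grip_width: 0.0171
grasp_force: 60.9
```

```bash
python3 - <<'E'
from h import *
o=st(); T=R.from_quat(o['tool_rot'])
print('tip pred',o['eef_pos']+T.apply([.024,0,.228]))
ims,d,C=snap('side'); imw,dw,Cw=snap('wrist'); o=st()
out=np.hstack([cv2.resize(ims[150:250,220:320],(400,400),interpolation=2),cv2.resize(imw[60:180,260:380],(400,400),interpolation=2)])
cv2.imwrite('pics/s3.png',out[...,::-1])
E
```

```text
t 7.7333 p [0.548  0.0607 0.1927] R [[0.023, 0.999, 0.028], [0.768, -0.035, 0.64], [0.64, 0.007, -0.768]] F [ 0.1  0.3 -1.7] w 0.0171 gf 60.891852378845215 j [-0.25  0.45  0.02  1.31  0.68  1.3 ]
tip pred [0.55490594 0.22498784 0.03299008]
t 7.8333 p [0.5474 0.0622 0.1931] R [[0.02, 0.999, 0.026], [0.767, -0.032, 0.64], [0.641, 0.007, -0.768]] F [-0.2 -0.5 -1.3] w 0.0171 gf 60.89786767959595 j [-0.25  0.45  0.02  1.31  0.68  1.29]
```

View pics/s3.png

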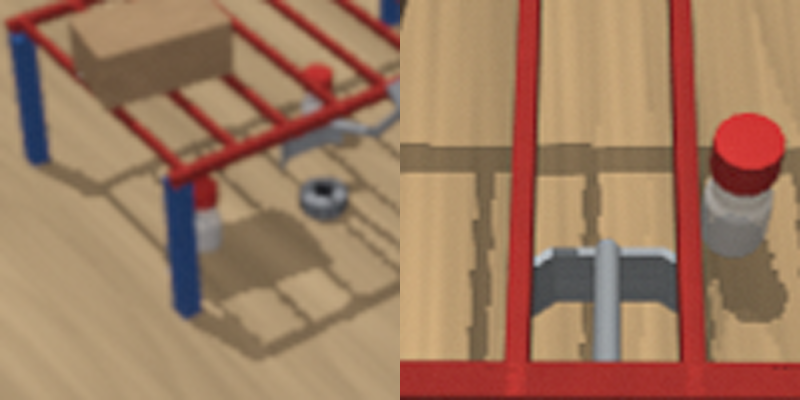

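Call:
apply_moves(steps=[[[-0.011, -0.003, 0.013], [0, 0, 0], 0], [[-0.011, -0.003, 0.013], [0, 0, 0], 0], [[-0.011, -0.003, 0.013], [0, 0, 0], 0], [[-0.011, -0.003, 0.013], [0, 0, 0], 0], [[-0.011, -0.003, 0.013], [0, 0, 0], 0], [[-0.011, -0.003, 0.013], [0, 0, 0], 0], [[-0.011, -0.003, 0.013], [0, 0, 0], 0], [[-0.011, 0, 0.013], [0, 0, 0], 0]])

```text
clock: 8.5
eef_pos: [0.5441, 0.0596, 0.1656]
tool_rot: [0.676, 0.654, 0.247, -0.234]
ft_force: [0.3, 0.5, -0.9]
grip_width: 0.0173
grasp_force: 60.9
```

```bash
python3 - <<'E'
from h import *
o=st(); T=R.from_quat(o['tool_rot'])
print('tip pred',o['eef_pos']+T.apply([.024,0,.228]))
I=np.array([np.cos(np.radians(88)),np.sin(np.radians(88)),0])
print(T.inv().apply(-I*.15)/.2)
ims,d,C=snap('side'); d=d.astype(float); W=pts(d,C)
# blade pts: grey near the tip
hsv=cv2.cvtColor(ims,cv2.COLOR_RGB2HSV)
m=(hsv[...,1]<70)&(abs(W[...,0]-.55)<.05)&(abs(W[...,1]-.22)<.02)&(W[...,2]>.004)&(W[...,2]<.06)
print(m.sum(),W[m].min(0),W[m].max(0),W[m].mean(0))
E
```

```text
t 8.5 p [0.5441 0.0596 0.1656] R [[0.023, 0.999, 0.028], [0.768, -0.036, 0.64], [0.64, 0.007, -0.768]] F [ 0.3  0.5 -0.9] w 0.0173 gf 60.855746269226074 j [-0.25  0.47 -0.03  1.25  0.68  1.29]
tip pred [0.55106488 0.22385534 0.00582692]
[-0.57602169  0.00062889 -0.48031096]
131 [0.52439377 0.20003384 0.0043595 ] [0.581255   0.22834146 0.04888696] [0.55204677 0.21870395 0.02125684]
```

Call:
apply_moves(steps=[[[-0.0215, 0, -0.018], [0, 0, 0], 0], [[-0.0215, 0, -0.018], [0, 0, 0], 0], [[-0.0215, 0, -0.018], [0, 0, 0], 0], [[-0.0215, 0, -0.018], [0, 0, 0], 0], [[-0.0215, 0, -0.018], [0, 0, 0], 0], [[-0.0215, 0, -0.018], [0, 0, 0], 0], [[-0.0215, 0, -0.018], [0, 0, 0], 0], [[-0.0215, 0, -0.018], [0, 0, 0], 0]])

```text
clock: 9.22
eef_pos: [0.5427, 0.0142, 0.1662]
tool_rot: [0.676, 0.654, 0.247, -0.234]
ft_force: [-0.7, -0.0, -0.5]
grip_width: 0.0169
grasp_force: 60.7
```

Call:
apply_moves(steps=[[[-0.0215, 0, -0.018], [0, 0, 0], 0], [[-0.0215, 0, -0.018], [0, 0, 0], 0], [[-0.0215, 0, -0.018], [0, 0, 0], 0], [[-0.0215, 0, -0.018], [0, 0, 0], 0], [[-0.0215, 0, -0.018], [0, 0, 0], 0], [[-0.0215, 0, -0.018], [0, 0, 0], 0], [[-0.0215, 0, -0.018], [0, 0, 0], 0], [[-0.0215, 0, -0.018], [0, 0, 0], 0]])

```text
clock: 9.88
eef_pos: [0.5411, -0.0305, 0.1662]
tool_rot: [0.676, 0.654, 0.247, -0.234]
ft_force: [1.3, 1.2, -2.5]
grip_width: 0.017
grasp_force: 60.7
```

Call:
apply_moves(steps=[[[-0.0215, 0, -0.018], [0, 0, 0], 0], [[-0.0215, 0, -0.018], [0, 0, 0], 0], [[-0.0215, 0, -0.018], [0, 0, 0], 0], [[-0.0215, 0, -0.018], [0, 0, 0], 0], [[-0.0215, 0, -0.018], [0, 0, 0], 0], [[-0.0215, 0, -0.018], [0, 0, 0], 0], [[-0.0215, 0, -0.018], [0, 0, 0], 0], [[-0.0215, 0, -0.018], [0, 0, 0], 0]])

```text
clock: 10.55
eef_pos: [0.5394, -0.0753, 0.1663]
tool_rot: [0.676, 0.654, 0.247, -0.234]
ft_force: [0.1, 0.1, -1.2]
grip_width: 0.0167
grasp_force: 60.7
```

```bash
python3 - <<'E'
from h import *
o=st(); T=R.from_quat(o['tool_rot'])
print('tip pred',o['eef_pos']+T.apply([.024,0,.228]))
ims,d,C=snap('side'); imw,dw,Cw=snap('wrist'); o=st()
out=np.hstack([cv2.resize(ims[150:250,240:340],(400,400),interpolation=2),cv2.resize(imw[60:180,260:380],(400,400),interpolation=2)])
cv2.imwrite('pics/s4.png',out[...,::-1])
E
```

```text
t 10.55 p [ 0.5394 -0.0753  0.1663] R [[0.023, 0.999, 0.028], [0.768, -0.035, 0.64], [0.64, 0.007, -0.768]] F [ 0.1  0.1 -1.2] w 0.0167 gf 60.74934482574463 j [-0.48  0.58  0.16  1.48  0.62  1.02]
tip pred [0.54638097 0.08897282 0.00651642]
t 10.65 p [ 0.5396 -0.0758  0.1662] R [[0.023, 0.999, 0.029], [0.768, -0.036, 0.64], [0.64, 0.007, -0.768]] F [-0.1 -0.1 -2.6] w 0.0168 gf 60.93983173370361 j [-0.48  0.58  0.16  1.48  0.62  1.02]
```

View pics/s4.png

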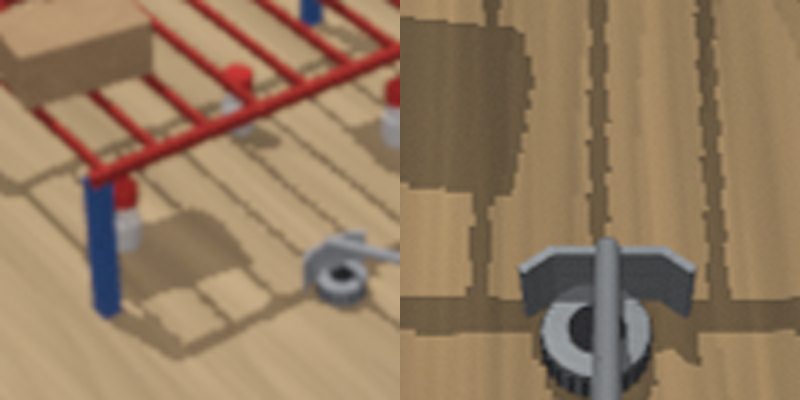

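```bash
python3 - <<'E'
from h import *
o=bot.get_obs(); T=R.from_quat(o['tool_rot']); p=o['eef_pos']
Q=Rdown(13.3); y=Q.apply([0,1,0]); hang=np.array([.4437,-.2690,.2515])
pre=hang-y*.1+[0,0,.018]
plan([(p+[0,.006,0],T,1),(p+[0,.006,.10],T,4),(pre+[0,0,.09],Q,15),(pre,Q,4)],0)
print(pre,y)
E
```

```text
[[0.023,-0.001,0.019],[0,0,0],0] 
[[0.08,0.001,-0.096],[0,0,0],0] 
[[0.08,0.001,-0.096],[0,0,0],0] 
[[0.08,0.001,-0.096],[0,0,0],0] 
[[0.08,0.001,-0.096],[0,0,0],0] 
[[-0.007,-0.038,-0.047],[-0.009,-0.013,0.027],0] 
[[-0.012,-0.036,-0.047],[-0.009,-0.013,0.026],0] 
[[-0.017,-0.034,-0.048],[-0.009,-0.013,0.027],0] 

[[-0.022,-0.03,-0.048],[-0.009,-0.013,0.027],0] 
[[-0.026,-0.027,-0.048],[-0.01,-0.012,0.026],0] 
[[-0.03,-0.023,-0.047],[-0.009,-0.013,0.027],0] 
[[-0.034,-0.019,-0.047],[-0.01,-0.012,0.026],0] 
[[-0.037,-0.015,-0.046],[-0.009,-0.013,0.027],0] 
[[-0.04,-0.011,-0.045],[-0.01,-0.012,0.026],0] 
[[-0.042,-0.006,-0.044],[-0.009,-0.013,0.027],0] 
[[-0.044,-0.001,-0.042],[-0.01,-0.012,0.026],0] 

[[-0.045,0.004,-0.04],[-0.009,-0.013,0.027],0] 
[[-0.046,0.009,-0.038],[-0.01,-0.012,0.026],0] 
[[-0.047,0.014,-0.036],[-0.009,-0.013,0.027],0] 
[[-0.047,0.019,-0.033],[-0.01,-0.012,0.026],0] 
[[0,0,0.112],[0,0,0],0] 
[[0,0,0.113],[0,0,0],0] 
[[0,0,0.112],[0,0,0],0] 
[[0,0,0.113],[0,0,0],0] 

[ 0.42069503 -0.17168211  0.2695    ] [ 2.30049737e-01 -9.73178873e-01  1.22464680e-16]
```

Call:
apply_moves(steps=[[[0.023, 0, 0.019], [0, 0, 0], 0], [[0.08, 0, -0.096], [0, 0, 0], 0], [[0.08, 0, -0.096], [0, 0, 0], 0], [[0.08, 0, -0.096], [0, 0, 0], 0], [[0.08, 0, -0.096], [0, 0, 0], 0], [[-0.007, -0.038, -0.047], [-0.009, -0.013, 0.027], 0], [[-0.012, -0.036, -0.047], [-0.009, -0.013, 0.026], 0], [[-0.017, -0.034, -0.048], [-0.009, -0.013, 0.027], 0]])

```text
clock: 11.32
eef_pos: [0.5149, -0.0888, 0.2855]
tool_rot: [0.777, 0.565, 0.201, -0.193]
ft_force: [1.0, 0.3, -1.0]
grip_width: 0.0172
grasp_force: 60.9
```

Call:
apply_moves(steps=[[[-0.022, -0.03, -0.048], [-0.009, -0.013, 0.027], 0], [[-0.026, -0.027, -0.048], [-0.01, -0.012, 0.026], 0], [[-0.03, -0.023, -0.047], [-0.009, -0.013, 0.027], 0], [[-0.034, -0.019, -0.047], [-0.01, -0.012, 0.026], 0], [[-0.037, -0.015, -0.046], [-0.009, -0.013, 0.027], 0], [[-0.04, -0.011, -0.045], [-0.01, -0.012, 0.026], 0], [[-0.042, -0.006, -0.044], [-0.009, -0.013, 0.027], 0], [[-0.044, -0.001, -0.042], [-0.01, -0.012, 0.026], 0]])

```text
clock: 11.98
eef_pos: [0.4509, -0.143, 0.3355]
tool_rot: [0.956, 0.277, 0.071, -0.067]
ft_force: [0.0, -0.3, -1.3]
grip_width: 0.0166
grasp_force: 60.8
```

Call:
apply_moves(steps=[[[-0.045, 0.004, -0.04], [-0.009, -0.013, 0.027], 0], [[-0.046, 0.009, -0.038], [-0.01, -0.012, 0.026], 0], [[-0.047, 0.014, -0.036], [-0.009, -0.013, 0.027], 0], [[-0.047, 0.019, -0.033], [-0.01, -0.012, 0.026], 0], [[0, 0, 0.112], [0, 0, 0], 0], [[0, 0, 0.113], [0, 0, 0], 0], [[0, 0, 0.112], [0, 0, 0], 0], [[0, 0, 0.113], [0, 0, 0], 0]])

```text
clock: 12.65
eef_pos: [0.42, -0.1696, 0.2688]
tool_rot: [0.993, 0.117, 0.001, -0.0]
ft_force: [0.0, -0.4, -1.5]
grip_width: 0.017
grasp_force: 60.9
```

```bash
python3 - <<'E'
from h import *
ims,d,C=snap('side'); imw,dw,Cw=snap('wrist'); o=st()
W=pts(d.astype(float),C); n=(W[...,2]>.004)&(W[...,2]<.03)&(abs(W[...,0]-.545)<.03)&(abs(W[...,1]-.07)<.03)
v,u=np.nonzero(n); print('nut',ray((u.min()+u.max())/2,(v.min()+v.max())/2,.008,C),u.ptp() if hasattr(u,'ptp') else np.ptp(u))
Q=Rdown(13.3); y=Q.apply([0,1,0]); hang=np.array([.4437,-.2690,.2515])
plan([(o['eef_pos'],Q,2),(hang+[0,0,.018],Q,6)],0)
out=np.hstack([cv2.resize(ims[200:350,320:470],(400,400),interpolation=2),cv2.resize(imw[40:240,220:420],(400,400),interpolation=2)])
cv2.imwrite('pics/s5.png',out[...,::-1])
E
```

```text
t 12.75 p [ 0.4174 -0.1688  0.266 ] R [[0.972, 0.233, -0.007], [0.233, -0.972, 0.004], [-0.006, -0.005, -1.0]] F [-0.5  0.  -1.4] w 0.0167 gf 60.8556067943573 j [-0.38  0.13 -0.02  1.42  0.    2.52]
nut [0.5418105  0.06475214 0.008     ] 20
[[0,0,0],[-0.001,0.001,0],0] 
[[0,0,0],[-0.001,0.001,0.001],0] 
[[0.002,0.086,-0.003],[0,0,0],0] 
[[0.002,0.086,-0.003],[0,0,0],0] 
[[0.002,0.086,-0.003],[0,0,0],0] 
[[0.002,0.087,-0.003],[0,0,0],0] 
[[0.002,0.086,-0.002],[0,0,0],0] 
[[0.003,0.087,-0.003],[0,0,0],0]
```

View pics/s5.png

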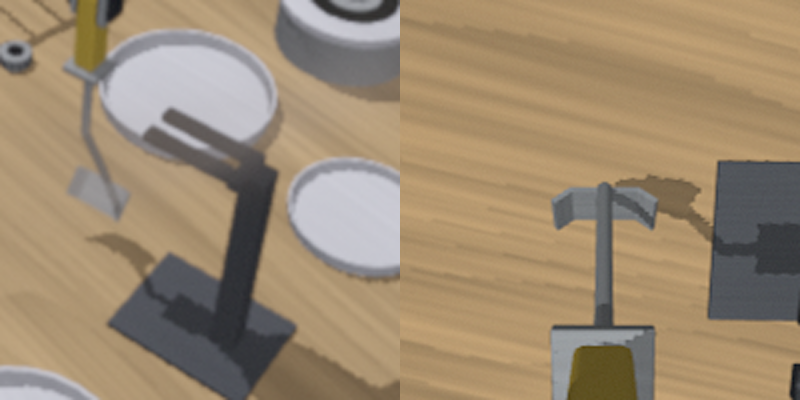

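```bash
cat > dr.py <<'E'
from h import *
p0=np.array([.4437,-.2690,.2515]); q0=R.from_quat([.9932,.1165,0,0]) # hang (measured mean); frame arbitrary
r=lambda a,b,n=1:[(a,b)]*n
z=(0,0,0)
rows=r((0,0,-.025),z,3)+r((0,-.06,0),z)+r((0,-.1,0),z)+r((0,-.12,0),z,2)+r((0,-.1,-.1),z)
rows+=r((0,0,-.133),z,2)+r((0,0,-.134),z)
A=[(.053,-.02,.04),(.053,-.013,.043),(.052,-.007,.045),(.05,0,.048),(.047,.006,.05),(.044,.012,.052),(.04,.018,.053),(.036,.024,.054),(.031,.029,.055),(.025,.033,.055),(.019,.037,.055),(.013,.041,.055),(.007,.043,.054)]
B=[(.011,.015,-.031),(.011,.015,-.031),(.011,.015,-.03),(.011,.015,-.031),(.011,.014,-.03),(.011,.015,-.031),(.011,.014,-.03),(.011,.014,-.031),(.011,.015,-.03),(.011,.014,-.031),(.011,.015,-.03),(.01,.014,-.031),(.011,.015,-.03)]
rows+=list(zip(A,B))
rows+=r((-.027,0,.034),z,8)+r((.07,0,.059),z,8)+r((-.011,-.003,.013),z,7)+r((-.011,0,.013),z)+r((-.0215,0,-.018),z,24)
rows+=r((.023,0,.019),z)+r((.08,0,-.096),z,4)
A=[(-.007,-.038,-.047),(-.012,-.036,-.047),(-.017,-.034,-.048),(-.022,-.03,-.048),(-.026,-.027,-.048),(-.03,-.023,-.047),(-.034,-.019,-.047),(-.037,-.015,-.046),(-.04,-.011,-.045),(-.042,-.006,-.044),(-.044,-.001,-.042),(-.045,.004,-.04),(-.046,.009,-.038),(-.047,.014,-.036),(-.047,.019,-.033)]
B=[(-.009,-.013,.027),(-.009,-.013,.026),(-.009,-.013,.027),(-.009,-.013,.027)]+[(-.01,-.012,.026),(-.009,-.013,.027)]*5+[(-.01,-.012,.026)]
rows+=list(zip(A,B))+r((0,0,.112),z)+r((0,0,.113),z)+r((0,0,.112),z)+r((0,0,.113),z)
p,q=p0,q0
for i,(a,b) in enumerate(rows):
    p=p+q.apply(np.array(a)*.2); q=q*R.from_rotvec(np.array(b)*np.pi)
    if i in(7,15,23,31,39,47,55,63,71,79,87,95): print(i,p.round(4),q.as_quat().round(3))
E
python3 - <<'E'
from dr import *
print('now',p,(q0.inv()*q).as_rotvec()/np.pi)
print('to hang in tool axes units',q.inv().apply(p0-p)/.2)
E
```

```text
7 [ 0.4206 -0.1717  0.2865] [0.993 0.116 0.    0.   ]
15 [ 0.4677 -0.1401  0.3269] [ 0.927  0.348  0.104 -0.098]
23 [ 0.5429 -0.0894  0.2633] [ 0.676  0.653  0.248 -0.234]
31 [ 0.5434 -0.0877  0.1939] [ 0.676  0.653  0.248 -0.234]
39 [0.5488 0.0586 0.1931] [ 0.676  0.653  0.248 -0.234]
47 [0.5448 0.0586 0.1658] [ 0.676  0.653  0.248 -0.234]
55 [0.5431 0.0138 0.1659] [ 0.676  0.653  0.248 -0.234]
63 [ 0.5415 -0.0311  0.166 ] [ 0.676  0.653  0.248 -0.234]
71 [ 0.5399 -0.0759  0.1661] [ 0.676  0.653  0.248 -0.234]
79 [ 0.5155 -0.0903  0.2848] [ 0.776  0.566  0.202 -0.194]
87 [ 0.452  -0.1448  0.3346] [ 0.955  0.278  0.071 -0.068]
95 [ 0.4204 -0.1718  0.2694] [0.993 0.116 0.    0.   ]
now [ 0.42038764 -0.17184355  0.26937091] [-1.20707889e-04  6.79965545e-05  1.55512272e-04]
to hang in tool axes units [0.00120727 0.49953546 0.08954422]
```

Call:
apply_moves(steps=[[[0, 0.05, 0], [0, 0, 0], 0], [[0, 0.07, 0], [0, 0, 0], 0], [[0, 0.07, 0], [0, 0, 0], 0], [[0, 0.07, 0], [0, 0, 0], 0], [[0, 0.07, 0], [0, 0, 0], 0], [[0, 0.07, 0], [0, 0, 0], 0], [[0, 0.06, 0], [0, 0, 0], 0], [[0, 0.04, 0], [0, 0, 0], 0]])

```text
clock: 13.42
eef_pos: [0.4436, -0.2702, 0.2694]
tool_rot: [0.993, 0.116, 0.0, 0.0]
ft_force: [-0.8, -0.1, -1.8]
grip_width: 0.0173
grasp_force: 60.9
```

Call:
apply_moves(steps=[[[0, 0, 0.012], [0, 0, 0], 0], [[0, 0, 0.012], [0, 0, 0], 0], [[0, 0, 0.012], [0, 0, 0], 0], [[0, 0, 0.012], [0, 0, 0], 0], [[0, 0, 0.012], [0, 0, 0], 0], [[0, 0, 0.012], [0, 0, 0], 0], [[0, 0, 0.01], [0, 0, 0], 0], [[0, 0, 0.006], [0, 0, 0], 0]])

```text
clock: 14.08
eef_pos: [0.4433, -0.2678, 0.2525]
tool_rot: [0.993, 0.117, 0.0, 0.0]
ft_force: [-0.8, 1.4, 6.4]
grip_width: 0.0171
grasp_force: 62.1
```

```bash
python3 - <<'E'
from h import *
o=st()
ims,d,C=snap('side'); 
# gap between collar (light gray) and fork
W=pts(d.astype(float),C); m=(abs(W[...,0]-.443)<.03)&(abs(W[...,1]+.27)<.03)
for a in np.arange(.19,.23,.004):
    k=m&(abs(W[...,2]-a)<.002); print(round(a,3),k.sum(), ims[k].mean(0).round() if k.sum() else '', W[k].mean(0).round(3) if k.sum() else '')
cv2.imwrite('pics/hang.png',cv2.resize(ims[200:350,320:470],(600,600),interpolation=2)[...,::-1])
st()
E
```

```text
t 14.0833 p [ 0.4433 -0.2678  0.2525] R [[0.973, 0.233, 0.001], [0.233, -0.973, -0.0], [0.001, 0.001, -1.0]] F [-0.8  1.4  6.4] w 0.0171 gf 62.065004110336304 j [-0.54  0.27  0.11  1.41  0.    2.36]
0.19 0  
0.194 0  
0.198 14 [106.  99.  96.] [ 0.437 -0.275  0.199]
0.202 52 [97. 90. 86.] [ 0.433 -0.272  0.202]
0.206 162 [105. 100.  99.] [ 0.439 -0.275  0.206]
0.21 76 [124. 120. 119.] [ 0.436 -0.274  0.21 ]
0.214 61 [135. 130. 124.] [ 0.436 -0.273  0.213]
0.218 18 [136. 120.  82.] [ 0.437 -0.274  0.218]
0.222 14 [138. 121.  82.] [ 0.437 -0.272  0.222]
0.226 16 [138. 121.  81.] [ 0.433 -0.273  0.226]
0.23 21 [134. 118.  79.] [ 0.438 -0.273  0.23 ]
t 14.1333 p [ 0.4433 -0.2677  0.2525] R [[0.973, 0.232, 0.001], [0.232, -0.973, -0.0], [0.001, 0.001, -1.0]] F [-0.7 -0.   0.1] w 0.0171 gf 61.01751208305359 j [-0.54  0.27  0.11  1.41  0.    2.36]
```

Call:
apply_moves(steps=[[[0, 0, 0], [0, 0, 0], 1], [[0, 0, 0], [0, 0, 0], 1], [[0, 0, 0], [0, 0, 0], 1], [[0, 0, 0], [0, 0, 0], 1], [[0, 0, 0], [0, 0, 0], 1], [[0, 0, 0], [0, 0, 0], 1], [[0, 0, 0], [0, 0, 0], 1], [[0, 0, 0], [0, 0, 0], 1]])

```text
clock: 14.8
eef_pos: [0.4433, -0.2681, 0.252]
tool_rot: [0.993, 0.117, 0.0, 0.0]
ft_force: [0.7, 0.1, -0.6]
grip_width: 0.0853
grasp_force: 0.0
```

Call:
apply_moves(steps=[[[0, 0, -0.05], [0, 0, 0], 1], [[0, 0, -0.08], [0, 0, 0], 1], [[0, 0, -0.1], [0, 0, 0], 1], [[0, 0, -0.1], [0, 0, 0], 1], [[0, 0, -0.1], [0, 0, 0], 1], [[0, 0, -0.1], [0, 0, 0], 1], [[0, 0, -0.1], [0, 0, 0], 1], [[0, 0, 0], [0, 0, 0], 1]])

```text
clock: 15.47
eef_pos: [0.4443, -0.2687, 0.3831]
tool_rot: [0.993, 0.117, 0.003, 0.003]
ft_force: [0.1, 0.3, 0.1]
grip_width: 0.0854
grasp_force: 0.0
```

```bash
python3 - <<'E'
from h import *
o=st()
im,d,C=snap('side'); W=pts(d.astype(float),C); hsv=cv2.cvtColor(im,cv2.COLOR_RGB2HSV); h,s,v=[hsv[...,i].astype(int) for i in range(3)]
m=(h>20)&(h<33)&(s>120)&(W[...,2]>.2)&(W[...,2]<.33)&(abs(W[...,0]-.44)<.08)&(abs(W[...,1]+.267)<.08)
for a,b in[(.21,.24),(.24,.27),(.27,.3)]:
    k=m&(W[...,2]>a)&(W[...,2]<b); print(a,k.sum(),W[k].mean(0).round(4))
print('zmax',W[m][:,2].max())
it,dt,Ct=snap('top')
for im,C,d in[(im,C,d),(it,Ct,dt)]:
    W=pts(d.astype(float),C); n=(W[...,2]>.005)&(W[...,2]<.03)&(abs(W[...,0]-.545)<.035)&(abs(W[...,1]-.067)<.035)
    n&=cv2.cvtColor(im,cv2.COLOR_RGB2HSV)[...,1]<90
    vv,uu=np.nonzero(n); print('nut',n.sum(),ray((uu.min()+uu.max())/2,(vv.min()+vv.max())/2,.009,C),np.ptp(uu),np.ptp(vv))
Q=Rdown(-2)
plan([([.544,.067,.37],Q,12)],1)
plan([([.544,.067,.37],Rdown(13.3),12)],1)
E
```

```text
t 15.4667 p [ 0.4443 -0.2687  0.3831] R [[0.973, 0.232, 0.007], [0.232, -0.973, -0.005], [0.006, 0.006, -1.0]] F [0.1 0.3 0.1] w 0.0854 gf 0.0 j [-0.54  0.27  0.45  1.74 -0.    2.36]
0.21 0 [nan nan nan]
0.24 39 [ 0.4351 -0.2741  0.2635]
0.27 109 [ 0.4376 -0.2728  0.2818]
zmax 0.28986305243713334
nut 129 [0.54383383 0.06724081 0.009     ] 24 16
nut 127 [0.54464275 0.06999383 0.009     ] 11 12
[[0.073,-0.126,0.004],[0,0,0.007],1] 
[[0.07,-0.128,0.004],[0,0,0.007],1] 
[[0.067,-0.129,0.004],[0,0,0.007],1] 
[[0.065,-0.131,0.004],[0,0,0.007],1] 
[[0.062,-0.132,0.004],[0,0,0.007],1] 
[[0.059,-0.133,0.003],[0,0,0.007],1] 
[[0.056,-0.135,0.004],[0,0,0.007],1] 
[[0.053,-0.136,0.003],[0,0,0.007],1] 

[[0.05,-0.137,0.004],[0,0,0.007],1] 
[[0.047,-0.138,0.003],[0,0,0.008],1] 
[[0.043,-0.139,0.004],[0,0,0.007],1] 
[[0.04,-0.141,0.003],[0.001,-0.001,0.008],1] 
[[0,0,0],[0,0,0],1] 
[[0,0,0],[0,0,0],1] 
[[0,0,0],[0,0,0],1] 
[[0,0,0],[0,0,0],1] 

[[0.073,-0.126,0.004],[0,0,0],1] 
[[0.073,-0.126,0.004],[0,0,0],1] 
[[0.073,-0.126,0.004],[0,0,0],1] 
[[0.073,-0.126,0.004],[0,0,0],1] 
[[0.073,-0.126,0.004],[0,0,0],1] 
[[0.073,-0.126,0.003],[0,0,0],1] 
[[0.073,-0.126,0.004],[0,0,0],1] 
[[0.073,-0.127,0.003],[0,0,0],1] 

[[0.073,-0.126,0.004],[0,0,0],1] 
[[0.073,-0.127,0.003],[0,0,0],1] 
[[0.073,-0.126,0.004],[0,0,0],1] 
[[0.074,-0.127,0.003],[0.001,-0.001,0.001],1] 
[[0,0,0],[0,0,0],1] 
[[0,0,0],[0,0,0],1] 
[[0,0,0],[0,0,0],1] 
[[0,0,0],[0,0,0],1] 
<stdin>:6: RuntimeWarning: Mean of empty slice.
  ret = um.true_divide(
```

```bash
python3 - <<'E'
from h import *
plan([([.5445,.0685,.30],Rdown(88),13),([.5445,.0685,.20],Rdown(88),3)],1,p=[.4437,-.2690,.3775],q=Rdown(13.3))
E
```

```text
[[0.068,-0.117,0.03],[0,0,-0.032],1] 
[[0.079,-0.11,0.03],[0,0,-0.032],1] 
[[0.09,-0.102,0.03],[0,0,-0.032],1] 
[[0.099,-0.092,0.03],[0,0,-0.032],1] 
[[0.108,-0.082,0.03],[0,0,-0.032],1] 
[[0.116,-0.07,0.03],[0,0,-0.032],1] 
[[0.122,-0.058,0.03],[0,0,-0.032],1] 
[[0.128,-0.046,0.03],[0,0,-0.032],1] 

[[0.131,-0.033,0.029],[0,0,-0.032],1] 
[[0.134,-0.019,0.03],[0,0,-0.032],1] 
[[0.135,-0.006,0.029],[0,0,-0.032],1] 
[[0.136,0.008,0.03],[0,0,-0.032],1] 
[[0.134,0.021,0.029],[0,0,-0.031],1] 
[[0,0,0.167],[0,0,0],1] 
[[0,0,0.167],[0,0,0],1] 
[[0,0,0.166],[0,0,0],1]
```

Call:
apply_moves(steps=[[[0.068, -0.117, 0.03], [0, 0, -0.032], 1], [[0.079, -0.11, 0.03], [0, 0, -0.032], 1], [[0.09, -0.102, 0.03], [0, 0, -0.032], 1], [[0.099, -0.092, 0.03], [0, 0, -0.032], 1], [[0.108, -0.082, 0.03], [0, 0, -0.032], 1], [[0.116, -0.07, 0.03], [0, 0, -0.032], 1], [[0.122, -0.058, 0.03], [0, 0, -0.032], 1], [[0.128, -0.046, 0.03], [0, 0, -0.032], 1]])

```text
clock: 16.23
eef_pos: [0.5044, -0.0589, 0.3284]
tool_rot: [0.867, 0.498, -0.001, -0.0]
ft_force: [0.3, 1.6, 0.1]
grip_width: 0.0857
grasp_force: 0.0
```

Call:
apply_moves(steps=[[[0.131, -0.033, 0.029], [0, 0, -0.032], 1], [[0.134, -0.019, 0.03], [0, 0, -0.032], 1], [[0.135, -0.006, 0.029], [0, 0, -0.032], 1], [[0.136, 0.008, 0.03], [0, 0, -0.032], 1], [[0.134, 0.021, 0.029], [0, 0, -0.031], 1], [[0, 0, 0.167], [0, 0, 0], 1], [[0, 0, 0.167], [0, 0, 0], 1], [[0, 0, 0.166], [0, 0, 0], 1]])

```text
clock: 16.9
eef_pos: [0.5428, 0.0704, 0.1983]
tool_rot: [0.718, 0.696, -0.0, -0.0]
ft_force: [-0.2, -0.6, -0.6]
grip_width: 0.0852
grasp_force: 0.0
```

```bash
python3 - <<'E'
from h import *
o=st(); im,d,C=snap('wrist'); d=d.astype(float); W=pts(d,C)
n=(W[...,2]>.006)&(W[...,2]<.03)&(np.hypot(W[...,0]-.545,W[...,1]-.069)<.035)&(d>0)
vv,uu=np.nonzero(n); print(n.sum(),W[n].mean(0),W[n].max(0)[2],np.ptp(uu),np.ptp(vv))
t=n&(W[...,2]>.012); c=cv2.minEnclosingCircle((W[t][:,:2]*1000).astype(np.float32)); print('top circle',c)
o=st(); T=R.from_quat(o['tool_rot']); print(T.inv().apply(np.array([c[0][0]/1000,c[0][1]/1000,.019])-o['eef_pos'])/.2)
E
```

```text
t 16.9 p [0.5428 0.0704 0.1983] R [[0.031, 1.0, -0.001], [1.0, -0.031, -0.001], [-0.001, -0.001, -1.0]] F [-0.2 -0.6 -0.6] w 0.0852 gf 0.0 j [ 0.13  0.35  0.08  1.3  -0.    1.73]
989 [0.54496252 0.06892473 0.01513162] 0.01802481804843444 34 35
top circle ((544.9126586914062, 67.85945892333984), 18.739164352416992)
t 16.95 p [0.5376 0.0695 0.1901] R [[0.032, 0.999, -0.016], [0.999, -0.032, -0.002], [-0.003, -0.015, -1.0]] F [-2.4 -0.3 -5.6] w 0.0853 gf 0.0 j [ 0.13  0.35  0.07  1.3  -0.    1.73]
[-0.00443123  0.05024349  0.85480572]
```

Call:
apply_moves(steps=[[[0, 0, 0.05], [0, 0, 0], 1], [[0, 0, 0.08], [0, 0, 0], 1], [[0, 0, 0.1], [0, 0, 0], 1], [[0, 0, 0.1], [0, 0, 0], 1], [[0, 0, 0.1], [0, 0, 0], 1], [[0, 0, 0.08], [0, 0, 0], 1], [[0, 0, 0.07], [0, 0, 0], 1], [[0, 0, 0.06], [0, 0, 0], 1]])

```text
clock: 17.62
eef_pos: [0.5446, 0.0695, 0.0731]
tool_rot: [0.719, 0.695, 0.001, 0.001]
ft_force: [0.1, 0.6, -0.6]
grip_width: 0.0852
grasp_force: 0.0
```

Call:
apply_moves(steps=[[[0, 0, 0.06], [0, 0, 0], 1], [[0, 0, 0.05], [0, 0, 0], 1], [[0, 0, 0.05], [0, 0, 0], 1], [[0, 0, 0.04], [0, 0, 0], 1], [[0, 0, 0.03], [0, 0, 0], 1], [[0, 0, 0.02], [0, 0, 0], 1], [[0, 0, 0.01], [0, 0, 0], 1], [[0, 0, 0], [0, 0, 0], 1]])

```text
clock: 18.28
eef_pos: [0.5434, 0.0696, 0.0203]
tool_rot: [0.719, 0.695, -0.0, 0.0]
ft_force: [-0.1, 0.7, 0.4]
grip_width: 0.0855
grasp_force: 0.0
```

Call:
apply_moves(steps=[[[0, 0, 0], [0, 0, 0], 0], [[0, 0, 0], [0, 0, 0], 0], [[0, 0, 0], [0, 0, 0], 0], [[0, 0, 0], [0, 0, 0], 0], [[0, 0, 0], [0, 0, 0], 0], [[0, 0, 0], [0, 0, 0], 0], [[0, 0, 0], [0, 0, 0], 0], [[0, 0, 0], [0, 0, 0], 0]])

```text
clock: 18.95
eef_pos: [0.5435, 0.0696, 0.0206]
tool_rot: [0.719, 0.695, -0.0, 0.0]
ft_force: [0.1, -0.1, -0.1]
grip_width: 0.0002
grasp_force: 0.0
```

Call:
apply_moves(steps=[[[0, 0, -0.01], [0, 0, 0], 0], [[0, 0, -0.02], [0, 0, 0], 0], [[0, 0, -0.04], [0, 0, 0], 0], [[0, 0, -0.06], [0, 0, 0], 0], [[0, 0, -0.08], [0, 0, 0], 0], [[0, 0, -0.08], [0, 0, 0], 0], [[0, 0, -0.06], [0, 0, 0], 0], [[0, 0, -0.03], [0, 0, 0], 0]])

```text
clock: 19.62
eef_pos: [0.5449, 0.0698, 0.0993]
tool_rot: [0.719, 0.695, 0.002, 0.001]
ft_force: [0.6, -0.3, -0.6]
grip_width: 0.0001
grasp_force: 0.0
```

```bash
python3 - <<'E'
from h import *
o=st()
im,d,C=snap('side'); it,dt,Ct=snap('top')
W=pts(d.astype(float),C); print('left on table?',((W[...,2]>.006)&(W[...,2]<.02)&(np.hypot(W[...,0]-.545,W[...,1]-.069)<.03)).sum())
# nut tilt: grey points below fingertips
n=(np.hypot(W[...,0]-o['eef_pos'][0],W[...,1]-o['eef_pos'][1])<.03)&(W[...,2]>.04)&(W[...,2]<o['eef_pos'][2]+.01); print(n.sum(),W[n].min(0),W[n].max(0))
# pan
for nme,im,C,d in(('s',im,C,d),('t',it,Ct,dt)):
    W=pts(d.astype(float),C); m=(np.hypot(W[...,0]-.65,W[...,1]+.306)<.09)&(W[...,2]>.011)&(W[...,2]<.03)
    x,y=W[m][:,0],W[m][:,1]; s=np.linalg.lstsq(np.c_[2*x,2*y,np.ones_like(x)],x*x+y*y,rcond=None)[0]
    print('pan',nme,m.sum(),s[:2],np.sqrt(s[2]+s[0]**2+s[1]**2))
pr=np.array([.651,-.306]); 
pl=pr*(1-.018/np.linalg.norm(pr)); print(pl)
Q=Rdown(88); 
plan([([*pl,.14],Rdown(62),20),([*pl,.06],Rdown(62),4)],0,p=[.5445,.0685,.095],q=Q)
E
```

```text
t 19.6167 p [0.5449 0.0698 0.0993] R [[0.033, 0.999, 0.004], [0.999, -0.033, 0.0], [0.0, 0.004, -1.0]] F [ 0.6 -0.3 -0.6] w 0.0001 gf 0.0 j [ 0.13  0.42 -0.08  1.06 -0.    1.73]
left on table? 115
2 [0.53765279 0.06397809 0.1071395 ] [0.53862248 0.06714224 0.10911232]
pan s 350 [ 0.65187148 -0.30664387] 0.06595139585354086
pan t 210 [ 0.65229068 -0.3044148 ] 0.0653861416201785
[ 0.63470986 -0.29834288]
[[-0.091,0.026,-0.011],[0,0,0.007],0] 
[[-0.09,0.028,-0.011],[0,0,0.007],0] 
[[-0.09,0.03,-0.011],[0,0,0.007],0] 
[[-0.089,0.032,-0.011],[0,0,0.007],0] 
[[-0.088,0.034,-0.011],[0,0,0.007],0] 
[[-0.088,0.035,-0.011],[0,0,0.007],0] 
[[-0.087,0.037,-0.011],[0,0,0.007],0] 
[[-0.086,0.039,-0.011],[0,0,0.007],0] 

[[-0.085,0.041,-0.011],[0,0,0.007],0] 
[[-0.084,0.043,-0.011],[0,0,0.007],0] 
[[-0.083,0.045,-0.011],[0,0,0.007],0] 
[[-0.082,0.047,-0.012],[0,0,0.007],0] 
[[-0.081,0.049,-0.011],[0,0,0.008],0] 
[[-0.08,0.05,-0.012],[0,0,0.007],0] 
[[-0.078,0.052,-0.011],[0,0,0.008],0] 
[[-0.077,0.054,-0.012],[0,0,0.007],0] 

[[-0.076,0.056,-0.011],[0,0,0.008],0] 
[[-0.075,0.058,-0.012],[0,0,0.007],0] 
[[-0.073,0.06,-0.011],[0,0,0.008],0] 
[[-0.072,0.061,-0.012],[0,0,0.007],0] 
[[0,0,0.1],[0,0,0],0] 
[[0,0,0.1],[0,0,0],0] 
[[0,0,0.1],[0,0,0],0] 
[[0,0,0.1],[0,0,0],0]
```

```bash
python3 - <<'E'
from h import *
o=st(); 
for nm in ('wrist','side','top'):
    im,d,C=snap(nm); d=d.astype(float); W=pts(d,C)
    n=(W[...,2]>.006)&(W[...,2]<.03)&(np.hypot(W[...,0]-.545,W[...,1]-.069)<.06)&(d>0)
    vv,uu=np.nonzero(n); print(nm,n.sum(),W[n].mean(0),W[n].max(0),W[n].min(0))
    if nm=='wrist':
        c=cv2.minEnclosingCircle((W[n&(W[...,2]>.012)][:,:2]*1000).astype(np.float32)); print(c)
        # fingertip: near points around tool
        f=(np.hypot(W[...,0]-.545,W[...,1]-.069)<.04)&(W[...,2]>.04); print('finger',f.sum(),np.percentile(W[f][:,2],[0,1,5]) , W[f].mean(0))
        cv2.imwrite('pics/w6.png',im[...,::-1])
    if nm=='side': cv2.imwrite('pics/s6.png',cv2.resize(im[130:250,260:420],(800,600),interpolation=2)[...,::-1])
E
```

```text
t 19.7167 p [0.5447 0.0698 0.0984] R [[0.033, 0.999, 0.004], [0.999, -0.033, 0.0], [0.0, 0.004, -1.0]] F [ 0.4 -0.5  0.6] w -0.0002 gf 0.0 j [ 0.13  0.42 -0.08  1.06 -0.    1.73]
wrist 1908 [0.5448715  0.06942547 0.01501869] [0.56335835 0.08695947 0.01750037] [0.52631118 0.04939316 0.00608906]
((545.0302734375, 67.99688720703125), 18.73866844177246)
finger 30912 [0.1071305  0.1145733  0.13146372] [0.54536923 0.07912616 0.16776123]
side 128 [0.5413251  0.06728128 0.0151169 ] [0.60013168 0.12763791 0.023047  ] [0.49011228 0.02723488 0.00605532]
top 1 [0.55858712 0.01347007 0.0083719 ] [0.55858712 0.01347007 0.0083719 ] [0.55858712 0.01347007 0.0083719 ]
```

```bash
python3 - <<'E'
from h import *
im,d,C=snap('side'); f,cx,cy,M,t=C; d=d.astype(float); W=pts(d,C)
a=np.array([.5447,.0698,.0975])
def pr(P): c=M@P+t; return c[0]/c[2]*f+cx,c[1]/c[2]*f+cy
print('TCP px',pr(a),'17 ahead',pr(a-[0,0,.017]),'17 behind',pr(a+[0,0,.017]))
w=cv2.imread('pics/w6.png')
c=cv2.resize(im[120:220,270:370],(400,400),interpolation=2)[...,::-1]
cv2.imwrite('pics/c6.png',np.hstack([c,cv2.resize(w[:,120:520],(400,400))]))
u0,v0=map(int,pr(a))
for v in range(v0-14,v0+16,2): print(v,[f'{z:.3f}' for z in W[v,u0-6:u0+8:3,2]])
E
```

```text
TCP px (np.float64(325.2911263087388), np.float64(195.93763767670978)) 17 ahead (np.float64(325.1668596162473), np.float64(200.8000713662132)) 17 behind (np.float64(325.417435076566), np.float64(190.99529958394692))
181 ['0.164', '0.154', '0.160', '0.151', '0.151']
183 ['0.161', '0.150', '0.151', '0.146', '0.143']
185 ['0.153', '0.145', '0.147', '0.140', '0.000']
187 ['0.001', '0.137', '0.135', '0.134', '0.000']
189 ['0.003', '0.133', '0.131', '0.128', '0.007']
191 ['0.003', '0.125', '0.124', '0.117', '0.002']
193 ['0.001', '0.119', '0.116', '0.112', '0.000']
195 ['0.002', '0.002', '0.110', '0.104', '0.002']
197 ['0.872', '-0.001', '0.001', '0.001', '-0.001']
199 ['0.003', '0.004', '0.002', '0.003', '-0.000']
201 ['0.000', '0.003', '0.872', '-0.002', '0.004']
203 ['-0.002', '0.005', '0.001', '-0.002', '0.003']
205 ['-0.000', '0.001', '0.001', '-0.001', '0.003']
207 ['0.001', '0.003', '0.000', '0.001', '0.002']
209 ['0.002', '0.002', '0.004', '0.001', '0.003']
```

View pics/c6.png

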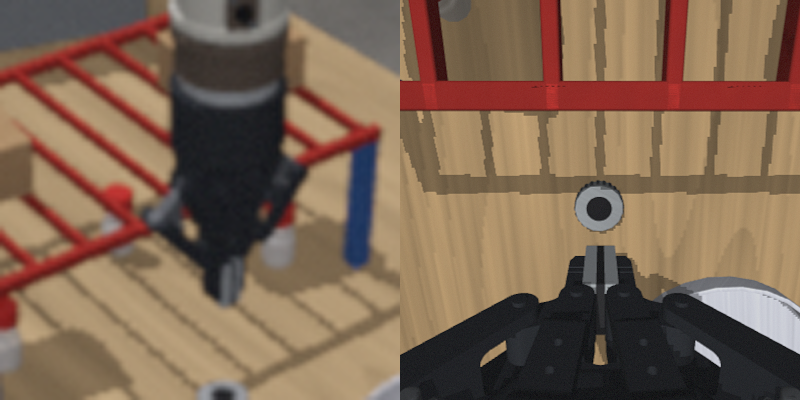

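Call:
apply_moves(steps=[[[0, 0, 0], [0, 0, 0], 0.75], [[0, 0, 0], [0, 0, 0], 0.75], [[0, 0, 0], [0, 0, 0], 0.75], [[0, 0, 0], [0, 0, 0], 0.75], [[0, 0, 0], [0, 0, 0], 0.75], [[0, 0, 0.02], [0, 0, 0], 0.75], [[0, 0, 0.04], [0, 0, 0], 0.75], [[0, 0, 0.06], [0, 0, 0], 0.75]])

```text
clock: 20.58
eef_pos: [0.5444, 0.0697, 0.0728]
tool_rot: [0.719, 0.695, 0.001, 0.001]
ft_force: [0.8, 0.7, -0.5]
grip_width: 0.0639
grasp_force: 0.0
```

Call:
apply_moves(steps=[[[0, 0, 0.08], [0, 0, 0], 0.75], [[0, 0, 0.08], [0, 0, 0], 0.75], [[0, 0, 0.06], [0, 0, 0], 0.75], [[0, 0, 0.05], [0, 0, 0], 0.75], [[0, 0, 0.03], [0, 0, 0], 0.75], [[0, 0, 0.02], [0, 0, 0], 0.75], [[0, 0, 0.015], [0, 0, 0], 0.75], [[0, 0, 0.01], [0, 0, 0], 0.75]])

```text
clock: 21.25
eef_pos: [0.5439, 0.0697, 0.0036]
tool_rot: [0.719, 0.695, 0.0, 0.0]
ft_force: [0.4, -0.3, 0.9]
grip_width: 0.0639
grasp_force: 0.0
```

```bash
python3 - <<'E'
from h import *
o=st(); im,d,C=snap('wrist'); d=d.astype(float); W=pts(d,C); st()
n=(W[...,2]>.006)&(W[...,2]<.025)&(np.hypot(W[...,0]-.545,W[...,1]-.069)<.022)&(d>0)
print(n.sum(),W[n].mean(0))
# pads/fingers low points either side
for s in(-1,1):
    f=(d>0)&(abs(W[...,1]-.069)<.03)&((W[...,0]-.545)*s>.025)&((W[...,0]-.545)*s<.07)&(W[...,2]>.008)&(W[...,2]<.09)
    print(s,f.sum(),np.percentile(W[f][:,2],[0,1,5]) if f.sum() else '',W[f].min(0),W[f].max(0))
E
```

```text
t 21.25 p [0.5439 0.0697 0.0036] R [[0.033, 0.999, 0.001], [0.999, -0.033, -0.0], [-0.0, 0.001, -1.0]] F [ 0.4 -0.3  0.9] w 0.0639 gf 0.0 j [ 0.13  0.53 -0.19  0.85 -0.    1.73]
t 21.3 p [0.5437 0.0696 0.0034] R [[0.033, 0.999, 0.001], [0.999, -0.033, -0.0], [-0.0, 0.001, -1.0]] F [-0.3  0.  -0.7] w 0.0635 gf 0.0 j [ 0.13  0.53 -0.19  0.85 -0.    1.73]
4741 [0.54476647 0.07048852 0.01484211]
-1 13606 [0.01382961 0.01986596 0.0302792 ] [0.47743087 0.05821453 0.01382961] [0.5199967  0.08887178 0.08999958]
1 13561 [0.01369993 0.01988012 0.03020321] [0.57000049 0.0548143  0.01369993] [0.61143365 0.08665789 0.08999975]
```

Call:
apply_moves(steps=[[[0, 0, 0.008], [0, 0, 0], 0.75], [[0, 0, 0.008], [0, 0, 0], 0.75], [[0, 0, 0.004], [0, 0, 0], 0.75], [[0, 0, 0], [0, 0, 0], 0.2], [[0, 0, 0], [0, 0, 0], 0.2], [[0, 0, 0], [0, 0, 0], 0], [[0, 0, 0], [0, 0, 0], 0], [[0, 0, 0], [0, 0, 0], 0]])

```text
clock: 21.97
eef_pos: [0.5439, 0.0696, 0.0002]
tool_rot: [0.719, 0.695, 0.0, 0.0]
ft_force: [-1.2, -0.8, 5.1]
grip_width: 0.0335
grasp_force: 59.3
```

Call:
apply_moves(steps=[[[0, 0, 0], [0, 0, 0], 0], [[0, 0, 0], [0, 0, 0], 0], [[0, 0, -0.01], [0, 0, 0], 0], [[0, 0, -0.02], [0, 0, 0], 0], [[0, 0, -0.03], [0, 0, 0], 0], [[0, 0, -0.02], [0, 0, 0], 0], [[0, 0, -0.01], [0, 0, 0], 0], [[0, 0, 0], [0, 0, 0], 0]])

```text
clock: 22.63
eef_pos: [0.5442, 0.0697, 0.0183]
tool_rot: [0.719, 0.695, 0.001, 0.001]
ft_force: [0.4, 0.3, 0.3]
grip_width: 0.0329
grasp_force: 59.6
```

```bash
python3 - <<'E'
from h import *
o=st(); im,d,C=snap('wrist'); d=d.astype(float); W=pts(d,C); st()
hsv=cv2.cvtColor(im,cv2.COLOR_RGB2HSV)
n=(W[...,2]>.006)&(W[...,2]<.05)&(np.hypot(W[...,0]-.545,W[...,1]-.069)<.03)&(d>0)
print(n.sum(),W[n].mean(0),W[n].min(0),W[n].max(0),np.histogram(W[n][:,2],8))
t=n&(hsv[...,2]>90)&(W[...,2]>.02); A=np.c_[W[t][:,:2]-[.545,.069],np.ones(t.sum())]
print('plane',np.linalg.lstsq(A,W[t][:,2],rcond=None)[0],t.sum())
im,d,C=snap('side'); W=pts(d.astype(float),C); k=(np.hypot(W[...,0]-.545,W[...,1]-.069)<.03)&(W[...,2]>.004); print('side min z',np.sort(W[k][:,2])[:10])
E
```

```text
t 22.6333 p [0.5442 0.0697 0.0183] R [[0.033, 0.999, 0.002], [0.999, -0.033, -0.0], [-0.0, 0.002, -1.0]] F [0.4 0.3 0.3] w 0.0329 gf 59.61067020893097 j [ 0.13  0.51 -0.18  0.88 -0.    1.73]
t 22.6833 p [0.5439 0.0697 0.018 ] R [[0.033, 0.999, 0.001], [0.999, -0.033, -0.0], [-0.0, 0.001, -1.0]] F [-0.8 -0.3 -1.5] w 0.0329 gf 59.61071312427521 j [ 0.13  0.51 -0.18  0.88 -0.    1.73]
6728 [0.54495199 0.07251793 0.0344577 ] [0.51613957 0.04997982 0.01737148] [0.57438603 0.08704976 0.04998221] (array([ 117,  217,  299, 2842, 2126,  359,  358,  410]), array([0.01737148, 0.02144782, 0.02552416, 0.0296005 , 0.03367684,
       0.03775318, 0.04182952, 0.04590587, 0.04998221]))
plane [0.00259634 0.02733888 0.03399022] 3825
side min z [0.00400991 0.00421063 0.00434232 0.00455682 0.00460027 0.00461088
 0.00467554 0.00485939 0.00514368 0.00545598]
```

Call:
apply_moves(steps=[[[0, 0, -0.1], [0, 0, 0], 0], [[0, 0, -0.15], [0, 0, 0], 0], [[0, 0, -0.1], [0, 0, 0], 0], [[-0.04, 0.012, 0], [0, 0, 0], 0], [[-0.07, 0.021, 0], [0, 0, 0], 0], [[-0.1, 0.031, 0], [0, 0, 0], 0], [[-0.1, 0.031, 0], [0, 0, 0], 0], [[-0.1, 0.031, 0], [0, 0, 0], 0]])

```text
clock: 23.4
eef_pos: [0.5655, -0.0141, 0.0865]
tool_rot: [0.718, 0.696, -0.001, -0.0]
ft_force: [0.1, 0.2, -0.2]
grip_width: 0.0327
grasp_force: 59.8
```

Call:
apply_moves(steps=[[[-0.1, 0.031, 0], [0, 0, 0], 0], [[-0.1, 0.031, 0], [0, 0, 0], 0], [[-0.1, 0.031, 0], [0, 0, 0], 0], [[-0.1, 0.031, 0], [0, 0, 0], 0], [[-0.1, 0.031, 0], [0, 0, 0], 0], [[-0.1, 0.031, 0], [0, 0, 0], 0], [[-0.1, 0.031, 0], [0, 0, 0], 0], [[-0.1, 0.031, 0], [0, 0, 0], 0]])

```text
clock: 24.07
eef_pos: [0.6097, -0.1759, 0.0861]
tool_rot: [0.719, 0.695, -0.001, -0.001]
ft_force: [0.9, 0.4, -1.1]
grip_width: 0.0331
grasp_force: 59.8
```

Call:
apply_moves(steps=[[[-0.1, 0.031, 0], [0, 0, 0], 0], [[-0.1, 0.031, 0], [0, 0, 0], 0], [[-0.1, 0.031, 0], [0, 0, 0], 0], [[-0.1, 0.031, 0], [0, 0, 0], 0], [[-0.1, 0.031, 0], [0, 0, 0], 0], [[-0.07, 0.021, 0], [0, 0, 0], 0], [[-0.04, 0.012, 0], [0, 0, 0], 0], [[-0.017, 0, 0], [0, 0, 0], 0]])

```text
clock: 24.73
eef_pos: [0.6432, -0.3027, 0.086]
tool_rot: [0.719, 0.695, -0.0, -0.001]
ft_force: [1.2, -0.4, -0.1]
grip_width: 0.0333
grasp_force: 59.8
```

```bash
python3 - <<'E'
from h import *
o=st(); im,d,C=snap('wrist'); d=d.astype(float); W=pts(d,C); o=st(); e=o['eef_pos']
hsv=cv2.cvtColor(im,cv2.COLOR_RGB2HSV)
m=(np.hypot(W[...,0]-.65,W[...,1]+.306)<.09)&(W[...,2]>.011)&(W[...,2]<.025)&(d>0)
x,y=W[m][:,0],W[m][:,1]; s=np.linalg.lstsq(np.c_[2*x,2*y,np.ones_like(x)],x*x+y*y,rcond=None)[0]
print('pan',m.sum(),s[:2],np.sqrt(s[2]+s[0]**2+s[1]**2))
f=(np.hypot(W[...,0]-s[0],W[...,1]-s[1])<.055)&(W[...,2]<.02)&(d>0); print('floor z',np.median(W[f][:,2]))
t=(np.hypot(W[...,0]-e[0],W[...,1]-e[1])<.03)&(d>0)&(W[...,2]>e[2]+.005)&(W[...,2]<e[2]+.022)&(hsv[...,2]>90)
A=np.c_[W[t][:,:2]-e[:2],np.ones(t.sum())]; print('nut plane',np.linalg.lstsq(A,W[t][:,2],rcond=None)[0],t.sum(),W[t].mean(0))
E
```

```text
t 24.7333 p [ 0.6432 -0.3027  0.086 ] R [[0.034, 0.999, -0.001], [0.999, -0.034, 0.0], [0.0, -0.001, -1.0]] F [ 1.2 -0.4 -0.1] w 0.0333 gf 59.780259132385254 j [-0.44  0.75  0.45  1.28 -0.    1.17]
t 24.7833 p [ 0.643  -0.3025  0.0863] R [[0.034, 0.999, -0.001], [0.999, -0.034, 0.0], [0.0, -0.001, -1.0]] F [-0.3 -0.4 -1.2] w 0.0332 gf 59.77993726730347 j [-0.44  0.75  0.45  1.28 -0.    1.17]
pan 2425 [ 0.65315941 -0.30710149] 0.06550371691629164
floor z 0.0034359287644027416
nut plane [-0.00646937  0.0017564   0.10116323] 2956 [ 0.64405832 -0.30261423  0.10115636]
```

Call:
apply_moves(steps=[[[0, 0, 0.03], [0, 0, 0], 0], [[0, 0, 0.06], [0, 0, 0], 0], [[0, 0, 0.08], [0, 0, 0], 0], [[0, 0, 0.08], [0, 0, 0], 0], [[0, 0, 0.06], [0, 0, 0], 0], [[0, 0, 0.04], [0, 0, 0], 0], [[0, 0, 0.02], [0, 0, 0], 0], [[0, 0, 0.01], [0, 0, 0], 0]])

```text
clock: 25.45
eef_pos: [0.6434, -0.3006, 0.0106]
tool_rot: [0.718, 0.696, -0.0, -0.0]
ft_force: [0.4, 0.3, -0.7]
grip_width: 0.0328
grasp_force: 59.8
```

Call:
apply_moves(steps=[[[0, 0, 0.002], [0, 0, 0], 0], [[0, 0, 0.002], [0, 0, 0], 0], [[0, 0, 0.002], [0, 0, 0], 0], [[0, 0, 0.002], [0, 0, 0], 0], [[0, 0, 0.002], [0, 0, 0], 0], [[0, 0, 0.002], [0, 0, 0], 0], [[0, 0, 0], [0, 0, 0], 0], [[0, 0, 0], [0, 0, 0], 0]])

```text
clock: 26.12
eef_pos: [0.6438, -0.3013, 0.0093]
tool_rot: [0.719, 0.695, -0.0, 0.0]
ft_force: [0.0, -0.1, -1.1]
grip_width: 0.0334
grasp_force: 59.8
```

Call:
apply_moves(steps=[[[0, 0, 0.002], [0, 0, 0], 0], [[0, 0, 0.002], [0, 0, 0], 0], [[0, 0, 0.002], [0, 0, 0], 0], [[0, 0, 0.002], [0, 0, 0], 0], [[0, 0, 0.002], [0, 0, 0], 0], [[0, 0, 0.002], [0, 0, 0], 0], [[0, 0, 0], [0, 0, 0], 0], [[0, 0, 0], [0, 0, 0], 0]])

```text
clock: 26.78
eef_pos: [0.6438, -0.3013, 0.0068]
tool_rot: [0.719, 0.695, -0.0, 0.0]
ft_force: [0.3, -0.3, -0.4]
grip_width: 0.0334
grasp_force: 59.8
```

```bash
python3 - <<'E'
from h import *
st(); camera('side'); st(); camera('side'); o=st()
E
```

```text
t 26.7833 p [ 0.6438 -0.3013  0.0068] R [[0.033, 0.999, 0.0], [0.999, -0.033, -0.0], [-0.0, 0.0, -1.0]] F [ 0.3 -0.3 -0.4] w 0.0334 gf 59.78027164936066 j [-0.44  0.81  0.35  1.11 -0.    1.17]
t 26.8333 p [ 0.6438 -0.3013  0.0069] R [[0.033, 0.999, 0.0], [0.999, -0.033, -0.0], [-0.0, 0.0, -1.0]] F [-0.1 -0.7 -1.1] w 0.0327 gf 59.780078530311584 j [-0.44  0.81  0.35  1.11 -0.    1.17]
t 26.8833 p [ 0.6438 -0.3013  0.0069] R [[0.033, 0.999, 0.0], [0.999, -0.033, -0.0], [-0.0, 0.0, -1.0]] F [-0.3 -0.4 -0.9] w 0.0328 gf 59.7800874710083 j [-0.44  0.81  0.35  1.11 -0.    1.17]
```

Call:
apply_moves(steps=[[[0, 0, 0.002], [0, 0, 0], 0], [[0, 0, 0.002], [0, 0, 0], 0], [[0, 0, 0.002], [0, 0, 0], 0], [[0, 0, 0.002], [0, 0, 0], 0], [[0, 0, 0.002], [0, 0, 0], 0], [[0, 0, 0.002], [0, 0, 0], 0], [[0, 0, 0], [0, 0, 0], 0], [[0, 0, 0], [0, 0, 0], 0]])

```text
clock: 27.55
eef_pos: [0.6438, -0.3013, 0.0044]
tool_rot: [0.719, 0.695, -0.0, 0.0]
ft_force: [0.2, -0.4, -1.3]
grip_width: 0.0332
grasp_force: 59.8
```

```bash
python3 - <<'E'
from h import *
st(); camera('side'); st(); camera('side'); o=st()
E
```

```text
t 27.55 p [ 0.6438 -0.3013  0.0044] R [[0.033, 0.999, 0.0], [0.999, -0.033, -0.0], [-0.0, 0.0, -1.0]] F [ 0.2 -0.4 -1.3] w 0.0332 gf 59.77966368198395 j [-0.44  0.81  0.35  1.11 -0.    1.17]
t 27.6 p [ 0.6438 -0.3013  0.0045] R [[0.033, 0.999, 0.0], [0.999, -0.033, -0.0], [-0.0, 0.0, -1.0]] F [-0.4  0.4 -0.7] w 0.0331 gf 59.77962255477905 j [-0.44  0.81  0.35  1.11 -0.    1.17]
t 27.65 p [ 0.6438 -0.3013  0.0045] R [[0.033, 0.999, 0.0], [0.999, -0.033, -0.0], [-0.0, 0.0, -1.0]] F [ 0.3 -0.2 -0.7] w 0.0329 gf 59.77975130081177 j [-0.44  0.81  0.35  1.11 -0.    1.17]
```

Call:
apply_moves(steps=[[[0, 0, 0.001], [0, 0, 0], 0], [[0, 0, 0.001], [0, 0, 0], 0], [[0, 0, 0.001], [0, 0, 0], 0], [[0, 0, 0.001], [0, 0, 0], 0], [[0, 0, 0], [0, 0, 0], 0], [[0, 0, 0], [0, 0, 0], 0], [[0, 0, 0], [0, 0, 0], 0], [[0, 0, 0], [0, 0, 0], 0]])

```text
clock: 28.32
eef_pos: [0.6439, -0.3013, 0.0042]
tool_rot: [0.719, 0.695, 0.0, 0.0]
ft_force: [-2.4, 0.9, 5.0]
grip_width: 0.0332
grasp_force: 60.1
```

Call:
apply_moves(steps=[[[0, 0, 0], [0, 0, 0], 0.5], [[0, 0, 0], [0, 0, 0], 0.55], [[0, 0, 0], [0, 0, 0], 0.6], [[0, 0, 0], [0, 0, 0], 0.6], [[0, 0, 0], [0, 0, 0], 0.6], [[0, 0, 0], [0, 0, 0], 0.6], [[0, 0, 0], [0, 0, 0], 0.6], [[0, 0, -0.01], [0, 0, 0], 0.6]])

```text
clock: 28.98
eef_pos: [0.6435, -0.3011, 0.0052]
tool_rot: [0.719, 0.695, -0.0, -0.0]
ft_force: [-0.1, -0.1, -0.2]
grip_width: 0.051
grasp_force: 0.0
```

Call:
apply_moves(steps=[[[0, 0, -0.03], [0, 0, 0], 0.6], [[0, 0, -0.06], [0, 0, 0], 0.6], [[0, 0, -0.1], [0, 0, 0], 0.6], [[0, 0, -0.12], [0, 0, 0], 0.6], [[0, 0, -0.12], [0, 0, 0], 0.6], [[0, 0, -0.12], [0, 0, 0], 0.6], [[0, 0, -0.08], [0, 0, 0], 0.6], [[0, 0, -0.03], [0, 0, 0], 0.6]])

```text
clock: 29.65
eef_pos: [0.6458, -0.3022, 0.1435]
tool_rot: [0.719, 0.695, 0.001, 0.004]
ft_force: [0.8, -0.3, 1.0]
grip_width: 0.0515
grasp_force: 0.0
```

```bash
python3 - <<'E'
from h import *
st()
im,d,C=snap('wrist'); d=d.astype(float); W=pts(d,C)
t=(np.hypot(W[...,0]-.644,W[...,1]+.302)<.04)&(d>0)&(W[...,2]>.013)&(W[...,2]<.03)
A=np.c_[W[t][:,:2]-[.644,-.302],np.ones(t.sum())]; print('nut',cv2.minEnclosingCircle((W[t][:,:2]*1000).astype(np.float32)),np.linalg.lstsq(A,W[t][:,2],rcond=None)[0],t.sum())
im,d,C=snap('side'); W=pts(d.astype(float),C); hsv=cv2.cvtColor(im,cv2.COLOR_RGB2HSV); h,s,v=[hsv[...,i].astype(int) for i in range(3)]
red=((h<6)|(h>174))&(s>150)&(v>60)&(W[...,2]>.03)&(W[...,2]<.09)&(W[...,0]<.8)
k,l,q,ce=cv2.connectedComponentsWithStats(red.astype(np.uint8))
for i in range(1,k):
    if q[i,4]>8: print(' cap',ce[i].round(),W[l==i].mean(0).round(3))
y=(h>20)&(h<33)&(s>120)&(W[...,2]>.2)&(W[...,2]<.33)&(abs(W[...,0]-.44)<.08)&(abs(W[...,1]+.267)<.08)
print('handle',W[y].mean(0),W[y].max(0))
E
```

```text
t 29.65 p [ 0.6458 -0.3022  0.1435] R [[0.033, 0.999, 0.008], [0.999, -0.033, -0.004], [-0.004, 0.008, -1.0]] F [ 0.8 -0.3  1. ] w 0.0515 gf 0.0 j [-0.44  0.71  0.54  1.39 -0.    1.17]
nut ((644.6343994140625, -302.955322265625), 18.7334041595459) [-0.00321265 -0.01835793  0.01926239] 1387
 cap [300. 168.] [0.607 0.271 0.055]
 cap [340. 172.] [0.693 0.179 0.053]
 cap [271. 198.] [0.453 0.204 0.054]
handle [ 0.4369252  -0.27296994  0.27842052] [ 0.45079289 -0.26294956  0.28860298]
```

```bash
python3 -c "
from workcell import bot
print(bot.job_done())"
```

```text
the job is handed in; nothing more can be done
None
```

The job is handed in: I drew the nut clear of the riser with the hook, hung the hook back upright in its rack, and set the nut down flat in the smallest pan. The first grasp on the nut closed just above it without touching it. At the last check the vials stood where they started; the cartons were never approached, and I did not re-measure them.

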